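# Present a notched filter plate to the code reader

## Task

Two metal-framed filter plates stand in the rack under a turn-latch: turn the latch a quarter turn clockwise until it clicks past its detent and stays open, then take out the plate with the notched corner and leave the plain one standing in its bay. The notch marks the frosted end, which carries the label on one face: hold the plate in the gripper with its long edges level and the label face up, tilted squarely toward the reader's window, the label itself about 11 cm straight in front of the middle of the window. Finish still holding it there steadily, touching nothing with the plate; do not put it down.

Things in the scene. Friction and masses are not known exactly. Their poses are not given: they have to be found in the camera images.
- rack_center (a point): Dark steel rack fixed to the worktop, 232 x 70 mm base 7 mm high; point: middle of its underside. x runs along both bays (both ends look alike), z up. Bays centred 70 mm either side along x; in each a plate stands on its long edge, lower edge 22 mm above the worktop, ends held in slotted combs 26 mm wide, 38 mm high; the middle 54 mm of the plate stands free of the combs.
- latch (a joint): Turn-latch in the middle of the rack: 0 closed (bar along the bays, 3 mm over both plates' inner ends, so they cannot be lifted), 1.571 open (bar across the rack, at its end stop). Turns clockwise seen from above. A sprung detent resists with about 0.1 N m up to half-way (0.785), then pulls it on to the stop.
- latch_grip (a point): Middle of the latch's black upright wing, on the turning axis, 75 mm above the worktop. Wing 40 mm long, 10 mm thick, from 62 to 88 mm above the worktop; x along the wing, z up, turning with the latch. Under it, in line, a flat steel bar 104 x 10 x 5 mm on a post 13 mm across over a box 50 x 68 mm, 30 mm high.
- plate_center (a point): Centre of the notched filter plate (loose, 76 mm long, 5 thick, 32 high as it stands, 40 g; aluminium frame, clear pane, solid frosted end), in either bay. x toward the frosted end, z toward the notched long edge (up in the rack), y out of the label face. Notch: 12 x 12 mm step at the upper corner of the frosted end; with the label facing you and that edge up, it is at the upper left.
- plate_label (a point): Middle of the 16 x 16 mm white label on the frosted end's surface; axes as plate_center, y out of the label. It lies 26 mm from the plate's centre toward the frosted end, 5.5 mm toward the plain edge and 2.5 mm out on the label face.
- blank_center (a point): Centre of the plain filter plate, same size and frame but with four whole corners and no label; it stands in the other bay and stays there.
- window (a point): Centre of the dark window of the grey box-shaped code reader (head 60 mm wide, 50 high, 85 deep) on an upright rod with a grey foot, fixed to the worktop to the right of the rack. The window looks toward the robot and down at 45 degrees; z points into the window (up and away from the robot), y level.
- read_point (a point): Point in empty air 110 mm straight in front of the window, 160 mm above the worktop, where the middle of the label has to be; axes as window. When the label is presented, the plate's y axis points along this z axis.
Mind the look-alikes: they are no part of the job. Leave any turquoise look-alike of the part that bears plate_center alone.

How it is judged:
By the outcome, as a careful person would: the job done as asked, in the order asked, and still so for the second after the job is handed in, while the arm keeps its last pose, push and grip.
It also fails if it takes over 48 s, if anything falls off the work surface, if the arm or the gripper's body presses on something with over 40 N, if the wrist force passes 120 N, or if a joint passes its speed limit or range.

## Robot

A 7-joint arm with a two-finger parallel gripper is mounted at the origin on a cart in front of the work surface, level with it; the furniture and walls round the work are solid. World frame = base frame: x ahead of the robot, y to its left, z up, the work surface at z = 0. Lengths are in mm, angles in rad, forces in N, time in s.
With the tool pointing down it reaches from about 425 to 875 mm from the base axis. Payload 9.9 kg.
Tool frame: the origin (TCP) lies at the very end of the fingers, on their centre line; the grasp point (between the pads) lies 19 mm behind it; z points along the fingers, y is the direction in which the jaws open and shut (so a half turn about z gives the same grasp; the last joint's range is limited). The gripper opens to 85 mm and grips with 20 to 120 N. Pads are 22 mm wide; open, the fingers measure 114 mm over their backs; the gripper's body (76 mm by 85 mm) begins 54 mm behind the grasp point. The pads swing forward as they close: fully open they stand 13 mm farther back than shut.
Start: joints at [1.21, 0.576, 0.025, 1.437, -0.015, 1.129, -0.057], TCP at [184.468, -649.308, 231.289] pointing down, gripper open.
Joint ranges: [-2.76, 2.76], [-0.34, 2.15], [-1.52, 1.57], [0.19, 2.46], [-1.09, 4.23], [0.17, 1.99], [-2.82, 2.82]. Speed limits (rad/s): [2.22, 2.22, 3.01, 3.01, 3.14, 3.14, 3.14].

## Interface

Orientations are given as [roll, pitch, yaw] about the fixed x, y, z axes, in that order (R = Rz(yaw) Ry(pitch) Rx(roll)).
In Python, from bench import * gives the robot as it stands. The module is installed in compiled form; this text tells all that it offers.
- The arm moves only by the tool drive_tool, never from a script. Its argument "series" is one flat list of numbers, 4 for each row, row after row: the shift along the tool's x, y, z in mm, then the turn about the tool's z in rad. In form: [tx, ty, tz, turn, tx, ty, tz, turn, ...]. A call has exactly 10 rows; each row is the pose to reach, as a shift and turn from the pose measured when the call began, along the tool's axes at that moment; what a row does not reach only later rows make up. A row lasts 1/12 s, in which the tool goes at most 41.7 mm and 7.16 degrees, less where a joint would pass 70% of its speed; a pose out of reach is approached as far as the arm can. A call with a gripper value outside its range is refused whole. "grip" is the closure in counts, from 0 (fully open) to 255 (shut), set as the call begins (left out, the last holds). The fingers move at their own pace and stop on an object; "squeeze" is the grip in N (left out, the last holds). Time passes only in rows, so rows that repeat a pose let the fingers close, or fill a call up. It gives the time, the measured TCP pose, the force and the opening at its end, in the units of the state.
- sense(): the state, without advancing time (a new reading comes with each control period).
- capture(name): name is "side" or "top" or "wrist"; returns a dict with "pixels" (400x640x3 uint8, blue, green, red), "depth" (400x640 float32, mm along the optical axis (not along the pixel's ray), 0 where there is no reading), "camera_matrix" (3x3 intrinsics, pixels), "R" (3x3) and "t" (3): a world point X has camera coordinates R X + t. Camera axes: x right, y down, z forward; pixel columns grow to the right and rows downward; lengths in mm; the calibration is good to about 2 mm. A picture is of the moment at which its call begins.
- hand_in(): hands the job in, once; it reports no verdict.
The state is a dict: "time": time; "joint_positions": joint angles; "qvel": joint speeds; "joint_torque": joint torques, N m; "eef_pos": TCP position; "eef_rot": TCP orientation; "wrist_force": force on the tool from outside, world axes, zero at the start; "wrist_torque": the same for the moment, N m; "finger_gap": finger opening in mm.
Only numpy, scipy, OpenCV 4.12 (cv2) and the standard library are available. Lean on these libraries where they do the work, as an engineer would, in place of code of your own. Each camera call takes 0.05 s, during which the arm holds its last target.

## Working session

There is one attempt and no reset: what is moved stays moved. The work goes in short steps, Python scripts to look and compute and a tool call to move; the robot and the scene stay as the last step left them, time stands still between calls to the robot, and variables do not carry over. Pictures are saved under pics/ and viewed, and the job is handed in when it is done.

Besides the shell and the picture viewer there is one more tool, called after "Request:" in YAML: its name, and indented under it one key for each argument. drive_tool: Moves the arm, as the interface text tells. Its arguments: {"type":"object","properties":{"series":{"type":"array"},"grip":{"type":"number"},"squeeze":{"type":"number"}},"required":["series"]}

```bash
mkdir -p pics; ls
python3 - <<'E'
from bench import *
import cv2,numpy as np,pickle
print(sense())
for n in ["side","top","wrist"]:
    c=capture(n); cv2.imwrite(f"pics/{n}0.png",c["pixels"]); pickle.dump(c,open(f"{n}0.pkl","wb"))
    print(n,c["camera_matrix"].tolist(),c["R"].round(4).tolist(),c["t"].round(1).tolist())
E
```

```text
pics
{'time': 0.0, 'joint_positions': array([ 1.21020285,  0.57653658,  0.02484887,  1.43792802, -0.01500631,
        1.1289923 , -0.05649016]), 'qvel': array([-0.00103689, -0.00155414,  0.0005543 ,  0.00106636, -0.00067688,
       -0.00266572,  0.00038176]), 'joint_torque': array([-1.28856427e-03, -7.65770817e+01,  2.24989839e+00, -2.85974693e+01,
        1.51572278e-02,  1.26326736e-02, -1.45943937e-05]), 'eef_pos': array([ 184.33693044, -648.86194566,  230.43269817]), 'eef_rot': array([-3.13991521e+00,  8.50323943e-05,  2.76830495e-01]), 'wrist_force': array([-0.30588027,  0.03828304,  0.38897666]), 'wrist_torque': array([ 0.00568037, -0.0173616 ,  0.03134674]), 'finger_gap': 85.3380873190333}
side [[483.2810092877396, 0.0, 324.24602601610286], [0.0, 483.2810092877396, 199.22012263394396], [0.0, 0.0, 1.0]] [[-0.9219, -0.3875, -0.0058], [-0.256, 0.6201, -0.7416], [0.291, -0.6821, -0.6708]] [526.7, 219.1, 1117.0]
top [[514.0995944656762, 0.0, 324.2335138088564], [0.0, 514.0995944656762, 207.4580464406474], [0.0, 0.0, 1.0]] [[0.0206, -0.9998, -0.0017], [-0.9918, -0.0203, -0.126], [0.126, 0.0043, -0.992]] [68.7, 573.0, 1436.7]
wrist [[296.0415550109922, 0.0, 319.63132144220606], [0.0, 296.0415550109922, 199.97493938078446], [0.0, 0.0, 1.0]] [[0.273, -0.962, -0.0018], [-0.9109, -0.2592, 0.321], [-0.3093, -0.086, -0.9471]] [-674.8, -42.2, 380.6]
```

View pics/side0.png

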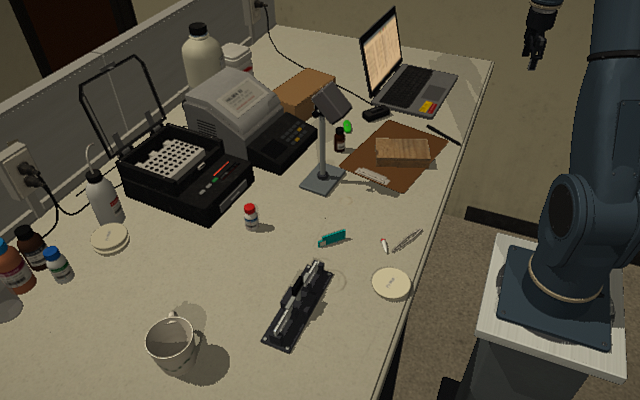

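View pics/top0.png

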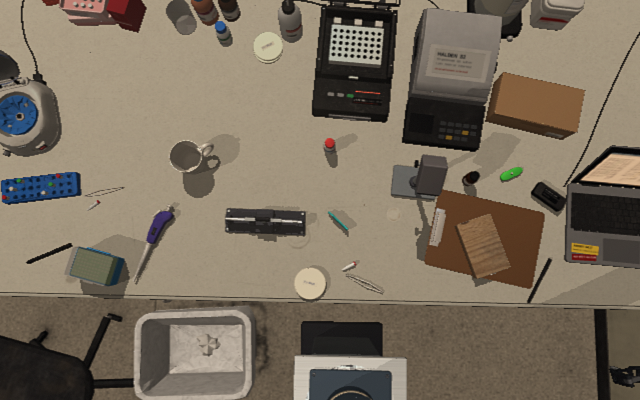

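View pics/wrist0.png

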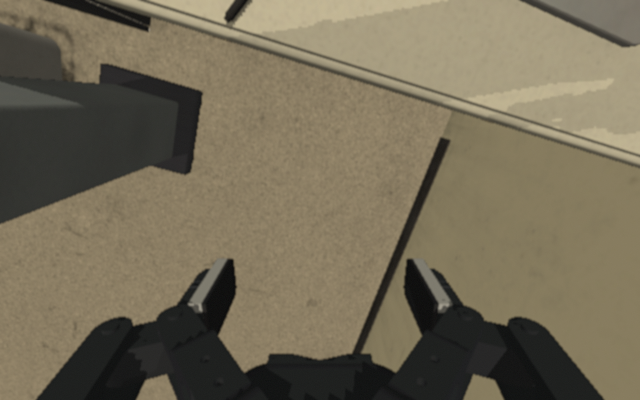

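The side view shows the rack around (297,305), the reader around (330,110) and a turquoise decoy at (332,238). The top view shows the rack at (265,221), the latch bar lying along it, and the reader head at (432,175). The wrist camera sees only the floor and the table edge. I'll zoom in on the rack and reader.

```bash
cat > h.py <<'E'
import numpy as np,cv2,pickle
from scipy.spatial.transform import Rotation as Ro
def ray(c,u,v):
    K=c["camera_matrix"];d=np.linalg.inv(K)@[u,v,1.];R=c["R"];return -R.T@c["t"],R.T@d
def plane(c,u,v,z):
    o,d=ray(c,u,v);return o+d*(z-o[2])/d[2]
def proj(c,X):
    p=c["camera_matrix"]@(c["R"]@np.asarray(X,float)+c["t"]);return p[:2]/p[2]
def tri(c1,p1,c2,p2):
    A=[];b=[]
    for c,p in((c1,p1),(c2,p2)):
        o,d=ray(c,*p);d/=np.linalg.norm(d);M=np.eye(3)-np.outer(d,d);A.append(M);b.append(M@o)
    x=np.linalg.lstsq(np.vstack(A),np.hstack(b),rcond=None)[0];return x
def dep(c,u,v):
    D=c["depth"][int(v),int(u)];o,d=ray(c,u,v);return o+d*D
def crop(c,x0,y0,x1,y1,s,fn):
    cv2.imwrite(fn,cv2.resize(c["pixels"][y0:y1,x0:x1],None,fx=s,fy=s,interpolation=cv2.INTER_CUBIC))
def load(n): return pickle.load(open(n,"rb"))
E
python3 - <<'E'
from h import *
t=load("top0.pkl");s=load("side0.pkl")
a=t["pixels"];
import cv2
im1=cv2.resize(t["pixels"][195:250,215:315],None,fx=6,fy=6,interpolation=cv2.INTER_CUBIC)
cv2.imwrite("pics/topz.png",im1)
crop(s,250,250,345,360,5,"pics/sidez.png")
crop(s,290,70,370,200,4,"pics/readz.png")
crop(t,380,145,460,240,5,"pics/readt.png")
# rack from colour mask in top: dark pixels
g=cv2.cvtColor(t["pixels"],cv2.COLOR_BGR2GRAY)
m=np.zeros_like(g);m[200:242,218:312]=(g[200:242,218:312]<70)*255
cs,_=cv2.findContours(m,cv2.RETR_EXTERNAL,cv2.CHAIN_APPROX_NONE)
cn=max(cs,key=cv2.contourArea);r=cv2.minAreaRect(cn);print(r,cv2.boxPoints(r))
for p in cv2.boxPoints(r):print(plane(t,*p,7))
print(plane(t,*r[0],7))
# reader head points
P=[dep(t,u,v) for u,v in [(425,160),(440,160),(425,185),(440,185),(432,175),(432,195)]];print(np.round(P,1))
E
```

```text
((264.75909423828125, 221.2816162109375), (79.55596923828125, 24.72854232788086), 2.385944128036499) [[224.50085 231.97919]
 [225.53033 207.2721 ]
 [305.01733 210.58405]
 [303.98785 235.29114]]
[497.4946741  368.88069936   7.        ]
[569.88364696 369.13338887   7.        ]
[564.88023591 136.52054566   7.        ]
[492.59957048 137.67784472   7.        ]
[531.10320793 252.99112484   7.        ]
[[ 656.2 -157.3  301.4]
 [ 657.5 -193.5  298.9]
 [ 600.2 -161.7  277.7]
 [ 601.4 -198.2  275.3]
 [ 621.4 -174.8  296.3]
 [ 580.3 -183.7  251.7]]
```

View pics/topz.png

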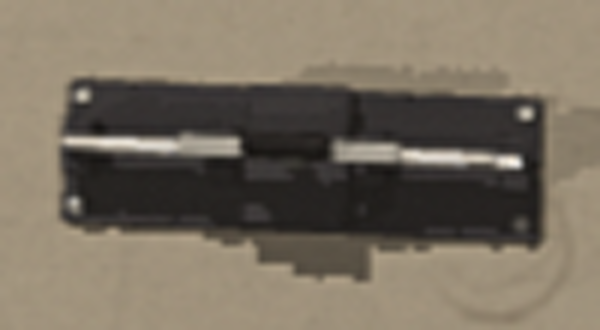

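View pics/sidez.png

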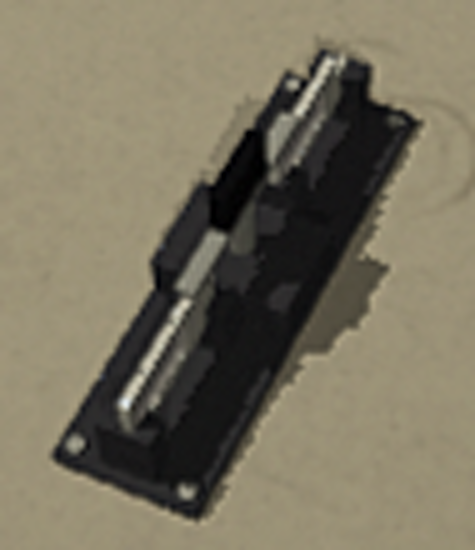

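View pics/readz.png

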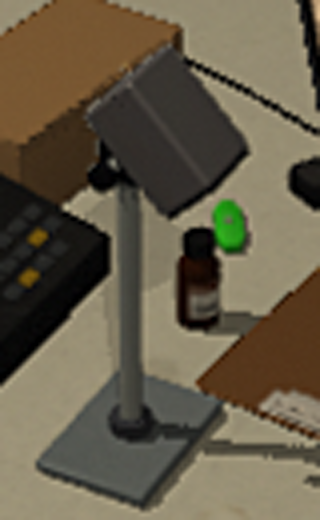

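View pics/readt.png

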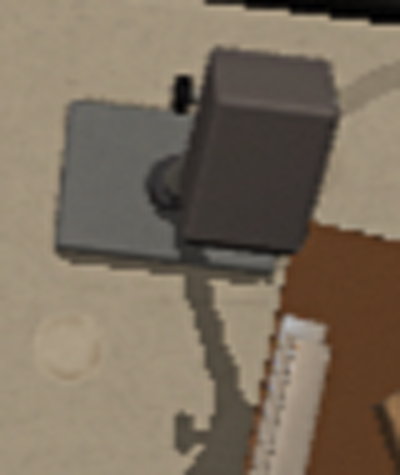

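Run:
```python
from h import *
t=load("top0.pkl");s=load("side0.pkl");w=load("wrist0.pkl")
for c in(t,s,w): print("cam",np.round(-c["R"].T@c["t"],1))
Rt=Ro.from_euler('xyz',[-3.13991521e+00,8.5e-05,2.7683e-01]).as_matrix()
e=np.array([184.337,-648.862,230.43])
print("cam in tool",Rt.T@(-w["R"].T@w["t"]-e),(w["R"]@Rt).round(3))
# screws zoom coords /6 +offset
S=[(83,95),(74,205),(526,114),(521,224)]
P=[plane(t,(u+.5)/6-.5+215,(v+.5)/6-.5+195,8) for u,v in S]
print(np.round(P,1),np.mean(P,0))
d=(P[2]+P[3]-P[0]-P[1])[:2];print("axis az",np.degrees(np.arctan2(-d[1],-d[0])))
# side screws
S2=[(73,443),(187,490),(397,120),(292,85)]
for u,v in S2: print(plane(s,(u+.5)/5-.5+250,(v+.5)/5-.5+250,8).round(1))
# wing in top: black
g=cv2.cvtColor(t["pixels"],cv2.COLOR_BGR2GRAY)
print(g[216:224,250:276])
```

```text
cam [ 386.    74.1 1497.5]
cam [216.6 830.1 914.9]
cam [ 263.5 -627.3  372.7]
cam in tool [  82.06225332    0.70862043 -142.31403043] [[-0.     1.     0.   ]
 [-0.947 -0.    -0.321]
 [-0.321 -0.     0.947]]
[[560.7 360.1   8. ]
 [507.  362.1   8. ]
 [555.8 144.3   8. ]
 [502.2 145.4   8. ]] [531.4031052 252.9633097   8.       ]
axis az 88.71822855605693
[557.3 362.4   8. ]
[502.8 363.7   8. ]
[496.7 148.    8. ]
[552.  147.5   8. ]
[[ 50  50  52  47  40  39  47  50  51  52  51  51  51  52  52  50  51  51
   50  51  50  50  45  31  31  39]
 [ 84  80  79  76  62  34  38  40  38  38  38  38  42  41  39  36  34  34
   36  42  51  55  47  34  40  50]
 [164 164 167 174 153  58  33  36  36  37  38  39  39  39  40  39  43  44
   39  33  72 108  88  79  80  85]
 [160 160 162 165 143  47  25  31  32  34  33  33  33  35  34  35  38  37
   33  39  99 148 147 152 165 166]
 [148 152 154 156 141  70  26  22  25  25  23  24  25  26  26  26  26  27
   23  33  87 144 150 161 164 162]
 [ 45  44  47  52  46  40  47  46  49  45  38  40  44  45  45  36  29  29
   31  44  88 137 145 148 149 153]
 [ 30  28  30  28  29  40  60  59  59  58  57  59  58  57  55  48  45  55
   57  55  56  61  56  42  55  57]
 [ 34  35  36  34  30  37  55  58  60  58  59  60  53  42  38  36  36  43
   58  57  56  57  46  30  46  47]]
```

```bash
cat >> h.py <<'E'
def rows(st,pts,yaws):
    """pts: 10 world xyz, yaws: 10 turns (about tool z)"""
    R=Ro.from_euler('xyz',st["eef_rot"]).as_matrix()
    out=[]
    for p,a in zip(pts,yaws):
        d=R.T@(np.asarray(p)-st["eef_pos"]); out+= [int(round(x)) for x in d]+[round(a,3)]
    print("rows",out)
def path(p0,wps,n,step=40):
    """resample polyline to n points at step"""
    P=[np.array(p0,float)]+[np.array(w,float) for w in wps]
    seg=[np.linalg.norm(b-a) for a,b in zip(P,P[1:])];cum=np.r_[0,np.cumsum(seg)]
    return [[np.interp(min(step*(i+1),cum[-1]),cum,[p[k] for p in P]) for k in range(3)] for i in range(n)]
E
python3 - <<'E'
from h import *
from bench import sense
s=sense()
p=path(s["eef_pos"],[(400,-480,260),(440,-200,270),(450,100,270),(529,254,250)],30)
rows(s,p[:10],[-.12*min(i+1,10.5) for i in range(10)])
E
```

```text
rows [37, -15, -4, -0.12, 74, -30, -8, -0.24, 110, -45, -13, -0.36, 147, -60, -17, -0.48, 184, -75, -21, -0.6, 221, -90, -25, -0.72, 255, -108, -29, -0.84, 272, -144, -31, -0.96, 288, -181, -32, -1.08, 304, -217, -33, -1.2]
```

Request:
drive_tool:
  series: [37,-15,-4,-0.12,74,-30,-8,-0.24,110,-45,-13,-0.36,147,-60,-17,-0.48,184,-75,-21,-0.6,221,-90,-25,-0.72,255,-108,-29,-0.84,272,-144,-31,-0.96,288,-181,-32,-1.08,304,-217,-33,-1.2]
  grip: 0

```text
time: 0.98
eef_pos: [417.8, -355.0, 263.6]
eef_rot: [-3.141, -0.001, 1.483]
wrist_force: [-0.2, 0.3, -0.5]
finger_gap: 85.3
```

```bash
cat > st.py <<'E'
from h import *
from bench import *
s=sense()
print("t",round(s["time"],2),"q",s["joint_positions"].round(3).tolist(),"p",s["eef_pos"].round(1).tolist(),"r",s["eef_rot"].round(4).tolist(),"gap",round(s["finger_gap"],1),"F",s["wrist_force"].round(1).tolist(),"T",s["wrist_torque"].round(2).tolist())
E
python3 - <<'E'
from st import *
p=path(s["eef_pos"],[(440,-200,270),(450,100,270),(529,254,250)],30)
rows(s,p[:10],[-(1.5484-s["eef_rot"][2])]*10)
E
```

```text
t 0.98 q [0.86, 0.371, -0.342, 1.717, 0.137, 1.079, 0.387] p [417.8, -355.0, 263.6] r [-3.1407, -0.0014, 1.4835] gap 85.3 F [-0.2, 0.3, -0.5] T [0.02, -0.03, -0.03]
rows [40, 2, -2, np.float64(-0.065), 80, 4, -3, np.float64(-0.065), 120, 7, -5, np.float64(-0.065), 160, 8, -6, np.float64(-0.065), 200, 6, -6, np.float64(-0.065), 240, 4, -6, np.float64(-0.065), 279, 2, -6, np.float64(-0.065), 319, 0, -6, np.float64(-0.065), 359, -2, -6, np.float64(-0.065), 399, -5, -6, np.float64(-0.065)]
```

Request:
drive_tool:
  series: [40,2,-2,-0.065,80,4,-3,-0.065,120,7,-5,-0.065,160,8,-6,-0.065,200,6,-6,-0.065,240,4,-6,-0.065,279,2,-6,-0.065,319,0,-6,-0.065,359,-2,-6,-0.065,399,-5,-6,-0.065]

```text
time: 1.82
eef_pos: [447.3, 44.6, 270.3]
eef_rot: [-3.141, -0.001, 1.548]
wrist_force: [0.3, -0.4, 0.1]
finger_gap: 85.4
```

Run:
```python
from st import *
p=path(s["eef_pos"],[(450,100,270),(529,254,200)],30)
rows(s,p[:10],[-(1.5484-s["eef_rot"][2])]*10)
```

```text
t 1.82 q [0.245, 0.231, -0.554, 1.924, 0.14, 1.025, -0.394] p [447.3, 44.6, 270.3] r [-3.1412, -0.0013, 1.5481] gap 85.4 F [0.3, -0.4, 0.1] T [0.07, -0.07, 0.01]
rows [40, 1, 0, np.float64(-0.0), 76, 11, 10, np.float64(-0.0), 109, 28, 25, np.float64(-0.0), 143, 44, 40, np.float64(-0.0), 176, 60, 55, np.float64(-0.0), 209, 76, 70, np.float64(-0.0), 211, 77, 71, np.float64(-0.0), 211, 77, 71, np.float64(-0.0), 211, 77, 71, np.float64(-0.0), 211, 77, 71, np.float64(-0.0)]
```

Request:
drive_tool:
  series: [40,1,0,0,76,11,10,0,109,28,25,0,143,44,40,0,176,60,55,0,209,76,70,0,211,77,71,0,211,77,71,0,211,77,71,0,211,77,71,0]
  grip: 0

```text
time: 2.65
eef_pos: [529.0, 252.5, 199.9]
eef_rot: [-3.141, -0.0, 1.547]
wrist_force: [-0.6, 0.6, 0.2]
finger_gap: 85.8
```

Run:
```python
from st import *
c=capture("wrist");cv2.imwrite("pics/w1.png",c["pixels"]);pickle.dump(c,open("w1.pkl","wb"))
for X in [(529,254,75),(529,254,88)]: print(proj(c,X))
```

```text
t 2.65 q [-0.167, 0.513, -0.551, 1.71, 0.309, 1.006, -0.852] p [529.0, 252.5, 199.9] r [-3.1414, -0.0004, 1.5468] gap 85.8 F [-0.6, 0.6, 0.2] T [-0.01, 0.04, -0.06]
[320.10598108 189.94842117]
[320.13893828 194.119391  ]
```

View pics/w1.png

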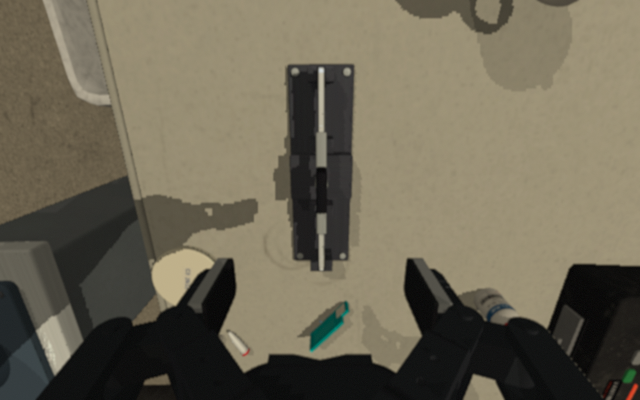

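The wing centre at (321,190) matches my (529,254) estimate, and the rack is aligned vertically in the picture. Descending onto the wing.

Request:
drive_tool:
  series: [1,0.5,40,0,2,0.5,80,0,2,0.5,115,0,2,0.5,135,0,2,0.5,140,0,2,0.5,140,0,2,0.5,140,0,2,0.5,140,0,2,0.5,140,0,2,0.5,140,0]

```text
time: 3.53
eef_pos: [530.4, 254.8, 61.6]
eef_rot: [3.139, -0.002, 1.546]
wrist_force: [-0.3, 0.3, -0.4]
finger_gap: 85.4
```

Request:
drive_tool:
  series: [0,0,0,0,0,0,0,0,0,0,0,0,0,0,0,0,0,0,0,0,0,0,0,0,0,0,0,0,0,0,0,0,0,0,0,0,0,0,0,0]
  grip: 255
  squeeze: 60

```text
time: 4.37
eef_pos: [530.3, 254.8, 61.6]
eef_rot: [3.139, -0.002, 1.546]
wrist_force: [-1.8, -0.4, 3.6]
finger_gap: 9.0
```

Run:
```python
from st import *
c=capture("wrist");cv2.imwrite("pics/w2.png",c["pixels"])
```

```text
t 4.37 q [-0.232, 0.675, -0.466, 1.848, 0.441, 0.719, -0.971] p [530.3, 254.8, 61.6] r [3.1392, -0.0015, 1.5463] gap 9.0 F [-1.8, -0.4, 3.6] T [-0.19, 0.3, 0.05]
```

View pics/w2.png

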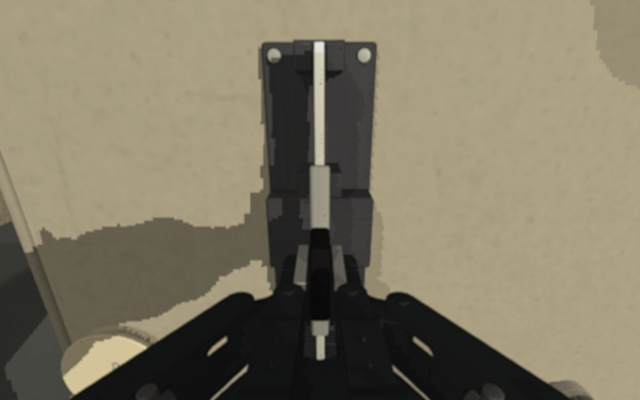

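The gripper holds the wing: it sits between the jaws at (320,280) and the gap is 9 mm. Turning it clockwise.

Request:
drive_tool:
  series: [0,0,0,0.1,0,0,0,0.2,0,0,0,0.32,0,0,0,0.44,0,0,0,0.56,0,0,0,0.68,0,0,0,0.8,0,0,0,0.92,0,0,0,1.04,0,0,0,1.16]

```text
time: 5.25
eef_pos: [530.2, 254.8, 61.7]
eef_rot: [-3.141, -0.003, 0.38]
wrist_force: [-2.0, 0.0, 0.7]
finger_gap: 8.9
```

Run:
```python
from st import *
```

```text
t 5.25 q [-0.44, 0.643, -0.137, 1.856, 0.136, 0.648, -1.848] p [530.2, 254.8, 61.7] r [-3.141, -0.0028, 0.3803] gap 8.9 F [-2.0, 0.0, 0.7] T [-0.02, 0.06, -0.09]
```

Request:
drive_tool:
  series: [0,0,0,0.1,0,0,0,0.2,0,0,0,0.3,0,0,0,0.38,0,0,0,0.41,0,0,0,0.415,0,0,0,0.415,0,0,0,0.415,0,0,0,0.415,0,0,0,0.415]

```text
time: 6.08
eef_pos: [530.3, 254.9, 61.7]
eef_rot: [-3.14, -0.002, -0.034]
wrist_force: [-0.2, -1.0, 1.7]
finger_gap: 8.7
```

Request:
drive_tool:
  series: [0,0,0,0,0,0,0,0,0,0,0,0,0,0,0,0,0,0,0,0,0,0,-20,0,0,0,-55,0,0,0,-95,0,0,0,-130,0,0,0,-130,0]
  grip: 0

```text
time: 6.92
eef_pos: [533.0, 256.1, 198.7]
eef_rot: [-3.134, -0.011, -0.034]
wrist_force: [1.0, 1.1, 0.5]
finger_gap: 85.5
```

Run:
```python
from st import *
c=capture("wrist");cv2.imwrite("pics/w3.png",c["pixels"]);pickle.dump(c,open("w3.pkl","wb"))
c=capture("side");crop(c,250,250,345,360,5,"pics/s3.png");pickle.dump(c,open("s3.pkl","wb"))
```

```text
t 6.92 q [-0.518, 0.473, -0.015, 1.724, 0.008, 0.931, -2.14] p [533.0, 256.1, 198.7] r [-3.1343, -0.0114, -0.0341] gap 85.5 F [1.0, 1.1, 0.5] T [0.05, -0.04, 0.06]
```

View pics/w3.png

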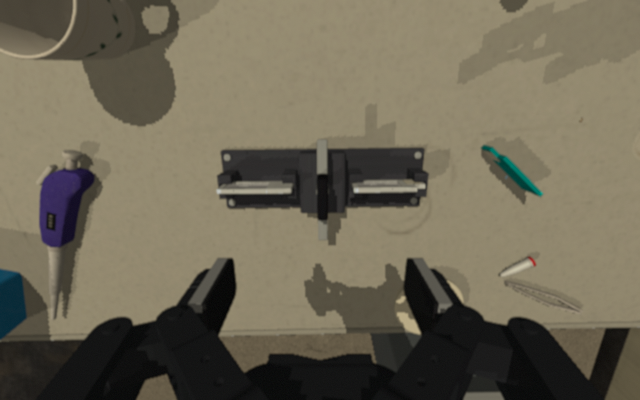

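View pics/s3.png

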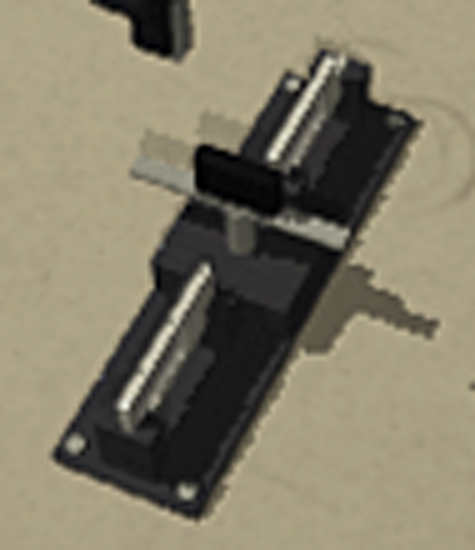

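The latch is open: in the wrist view the bar lies across the rack, (322,140) to (322,240), and the side view agrees. I'll zoom in on the plates to find the notch.

Run:
```python
from h import *
c=load("w3.pkl");crop(c,205,135,440,245,3.4,"pics/w3z.png")
s=load("s3.pkl")
a=cv2.resize(s["pixels"][255:295,295:330],None,fx=12,fy=12,interpolation=cv2.INTER_CUBIC)
b=cv2.resize(s["pixels"][300:340,268:303],None,fx=12,fy=12,interpolation=cv2.INTER_CUBIC)
o=np.hstack([a,b]).astype(float)*1.3
cv2.imwrite("pics/s3z.png",np.clip(o,0,255).astype(np.uint8)[:600,:800])
```

```text
(no output)
```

View pics/w3z.png

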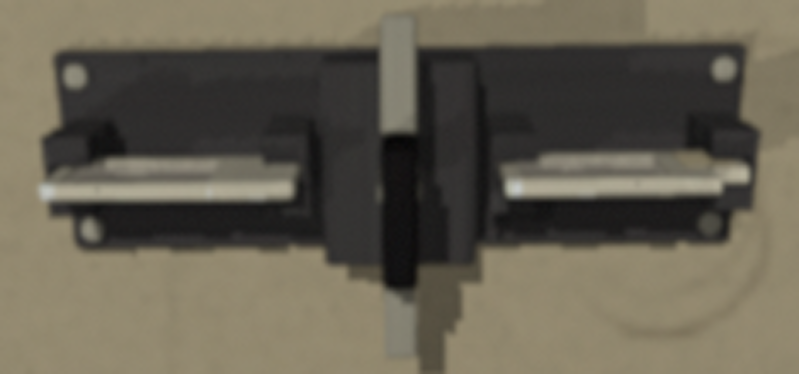

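View pics/s3z.png

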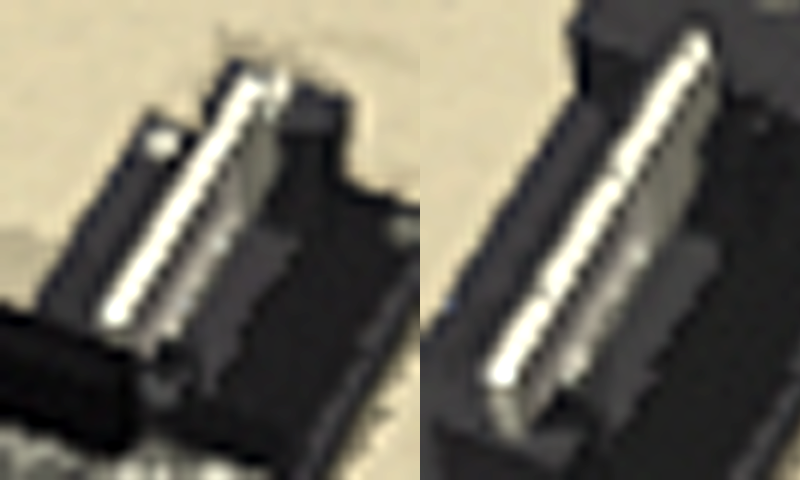

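The notched plate is in the right bay in this picture (the -y bay). Its top edge runs from (510,187) to (722,187) in the zoom, then steps down at the outer end, (722–748,175). By the given geometry the label faces +x. Now I'll locate the plate precisely.

Run:
```python
from st import *
c=load("w3.pkl")
f=lambda u,v,z: plane(c,205+(u+.5)/3.4-.5,135+(v+.5)/3.4-.5,z).round(1)
print("inner top",f(508,187,54),"step",f(722,186,54),"outer low",f(749,174,42))
print("blank",f(40,191,54),f(297,189,54)); print("wing",f(400,210,88), "screws",[f(*p,8) for p in [(75,76),(90,230),(723,69),(709,223)]])
L=528.1,184.4
p=path(s["eef_pos"],[(528,184,130)],10,12)
rows(s,p,[-.122*(i+1) for i in range(10)])
```

```text
t 7.02 q [-0.518, 0.479, -0.015, 1.731, 0.008, 0.926, -2.14] p [530.7, 255.0, 193.4] r [-3.1379, -0.0053, -0.0338] gap 85.3 F [0.1, -0.1, -0.2] T [0.02, 0.0, 0.03]
inner top [529.6 221.8  54. ] step [527.9 158.4  54. ] outer low [527.9 146.5  42. ]
blank [532.8 361.4  54. ] [531.  284.5  54. ]
wing [534.1 253.8  88. ] screws [array([559.4, 361.5,   8. ]), array([505.2, 363.4,   8. ]), array([554.6, 145.9,   8. ]), array([500.9, 147.1,   8. ])]
rows [0, 9, 8, -0.122, 0, 18, 16, -0.244, 0, 27, 24, -0.366, 0, 36, 32, -0.488, 0, 45, 40, -0.61, 0, 54, 48, -0.732, -1, 63, 56, -0.854, -1, 71, 63, -0.976, -1, 71, 63, -1.098, -1, 71, 63, -1.22]
```

Request:
drive_tool:
  series: [0,9,8,-0.122,0,18,16,-0.244,0,27,24,-0.366,0,36,32,-0.488,0,45,40,-0.61,0,54,48,-0.732,-1,63,56,-0.854,-1,71,63,-0.976,-1,71,63,-1.098,-1,71,63,-1.22]

```text
time: 7.85
eef_pos: [526.5, 183.1, 128.2]
eef_rot: [3.141, -0.003, 1.191]
wrist_force: [0.3, -0.3, -0.1]
finger_gap: 85.4
```

Run:
```python
from st import *
p=path(s["eef_pos"],[(528.5,184.3,100),(528.5,184.3,29)],10,20)
d=1.5484-s["eef_rot"][2]
rows(s,p,[-min(d,.12*(i+1)) for i in range(10)])
```

```text
t 7.85 q [-0.185, 0.531, -0.348, 1.874, 0.248, 0.776, -1.046] p [526.5, 183.1, 128.2] r [3.1405, -0.0028, 1.1915] gap 85.4 F [0.3, -0.3, -0.1] T [-0.0, -0.04, -0.05]
rows [1, 1, 20, -0.12, 2, 1, 40, -0.24, 2, 1, 60, np.float64(-0.357), 2, 1, 80, np.float64(-0.357), 2, 1, 99, np.float64(-0.357), 2, 1, 99, np.float64(-0.357), 2, 1, 99, np.float64(-0.357), 2, 1, 99, np.float64(-0.357), 2, 1, 99, np.float64(-0.357), 2, 1, 99, np.float64(-0.357)]
```

Request:
drive_tool:
  series: [1,1,0,-0.12,2,1,10,-0.24,2,1.4,20,-0.357,2,1.4,40,-0.357,2,1.4,60,-0.357,2,1.4,80,-0.357,2,1.4,95,-0.357,2,1.4,99,-0.357,2,1.4,99,-0.357,2,1.4,99,-0.357]

```text
time: 8.68
eef_pos: [528.4, 184.7, 29.1]
eef_rot: [3.141, -0.002, 1.549]
wrist_force: [0.3, 0.4, 0.3]
finger_gap: 85.3
```

Run:
```python
from st import *
c=capture("wrist");cv2.imwrite("pics/w4.png",c["pixels"])
```

```text
t 8.68 q [-0.18, 0.682, -0.369, 1.946, 0.42, 0.587, -0.849] p [528.4, 184.7, 29.1] r [3.1407, -0.0021, 1.5487] gap 85.3 F [0.3, 0.4, 0.3] T [0.02, 0.02, 0.03]
```

View pics/w4.png

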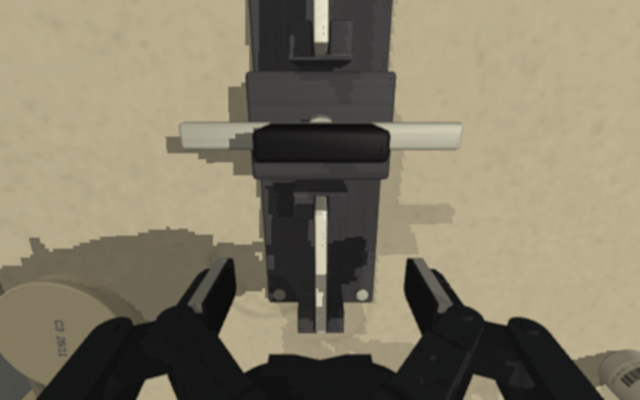

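The plate is centred between the jaws (column 320, with the notch step near (320,280)). Closing, then lifting.

Request:
drive_tool:
  series: [0,0,0,0,0,0,0,0,0,0,0,0,0,0,0,0,0,0,0,0,0,0,0,0,0,0,0,0,0,0,0,0,0,0,0,0,0,0,0,0]
  grip: 255
  squeeze: 45

```text
time: 9.57
eef_pos: [528.9, 184.9, 29.8]
eef_rot: [3.139, -0.003, 1.549]
wrist_force: [-1.1, -0.7, 4.2]
finger_gap: 3.8
```

Request:
drive_tool:
  series: [0,0,-8,0,0,0,-18,0,0,0,-30,0,0,0,-42,0,0,0,-55,0,0,0,-70,0,0,0,-90,0,0,0,-110,0,0,0,-130,0,0,0,-140,0]

```text
time: 10.4
eef_pos: [529.2, 185.1, 172.9]
eef_rot: [3.136, -0.004, 1.549]
wrist_force: [0.5, 0.7, -0.4]
finger_gap: 4.1
```

Run:
```python
from st import *
c=capture("wrist");cv2.imwrite("pics/w5.png",c["pixels"])
c=capture("side");crop(c,240,170,360,360,3,"pics/s5.png")
c=capture("top");pickle.dump(c,open("t5.pkl","wb"))
```

```text
t 10.4 q [-0.099, 0.493, -0.477, 1.816, 0.281, 0.893, -0.726] p [529.2, 185.1, 172.9] r [3.1363, -0.004, 1.5487] gap 4.1 F [0.5, 0.7, -0.4] T [0.03, -0.05, 0.01]
```

View pics/w5.png

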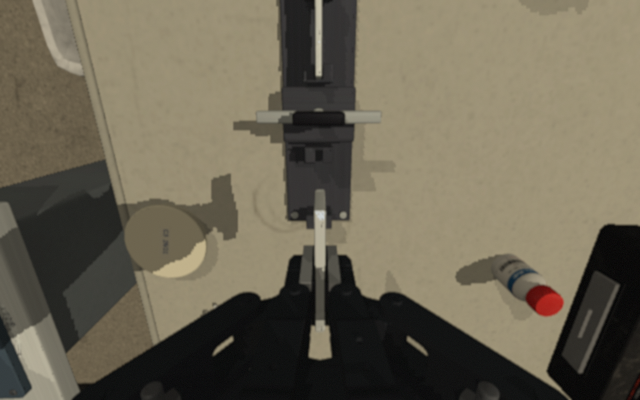

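View pics/s5.png

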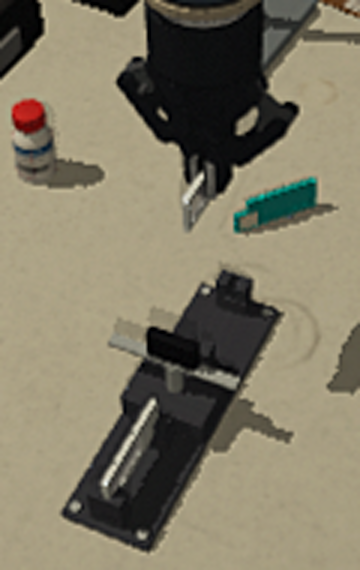

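The plate is held level in the jaws. The blank stands in its bay and the latch stays open. Next I need the reader's pose, from plane fits on the head's depth.

Run:
```python
from h import *
rng=np.random.default_rng(0)
for nm in("top0","side0"):
    c=load(nm+".pkl");D=c["depth"];K=c["camera_matrix"]
    v,u=np.mgrid[0:400,0:640];pc=np.stack([(u-K[0,2])/K[0,0]*D,(v-K[1,2])/K[1,1]*D,D],-1)
    W=(pc-c["t"])@c["R"]
    m=(D>0)&(W[...,0]>530)&(W[...,0]<720)&(W[...,1]>-250)&(W[...,1]<-110)&(W[...,2]>205)&(W[...,2]<340)
    P=W[m];print(nm,len(P),P.min(0).round(),P.max(0).round())
    for k in range(3):
        best=None
        if len(P)<25:break
        for _ in range(600):
            a,b,e=P[rng.choice(len(P),3,False)];n=np.cross(b-a,e-a);l=np.linalg.norm(n)
            if l<50:continue
            i=abs((P-a)@(n/l))<2
            if best is None or i.sum()>best.sum():best=i
        Q=P[best];q=Q.mean(0);n=np.linalg.svd(Q-q)[2][2];n*=np.sign(n[2])
        print(k,len(Q),"n",n.round(3),"c",q.round(1),"az",np.degrees(np.arctan2(n[1],n[0])).round(1),"el",np.degrees(np.arcsin(n[2])).round(1),Q.min(0).round(),Q.max(0).round())
        P=P[~best]
```

```text
top0 1100 [ 579. -210.  235.] [ 673. -141.  319.]
0 486 n [-0.708  0.083  0.701] c [ 612.  -175.8  287.8] az 173.3 el 44.5 [ 579. -207.  254.] [ 644. -145.  319.]
1 187 n [ 0.692 -0.058  0.719] c [ 656.  -179.9  300.2] az -4.8 el 46.0 [ 640. -210.  281.] [ 673. -151.  319.]
2 120 n [-0.711  0.085  0.698] c [ 608.4 -173.7  288.2] az 173.2 el 44.3 [ 583. -204.  262.] [ 638. -147.  317.]
side0 1116 [ 575. -207.  206.] [ 670. -135.  316.]
0 405 n [-0.704  0.087  0.705] c [ 606.5 -170.   284.2] az 172.9 el 44.8 [ 576. -204.  252.] [ 639. -138.  314.]
1 331 n [-0.097 -0.995  0.024] c [ 626.1 -146.8  267.7] az -95.6 el 1.4 [ 581. -152.  224.] [ 667. -142.  316.]
2 81 n [-0.275 -0.919  0.282] c [ 634.4 -154.3  253.3] az -106.7 el 16.4 [ 586. -177.  206.] [ 669. -138.  302.]
```

Run:
```python
from h import *
az=np.radians(-6.2)
d=np.array([np.cos(az)*.7071,np.sin(az)*.7071,.7071]);t=np.array([-np.cos(az)*.7071,-np.sin(az)*.7071,.7071]);s_=np.cross(t,d)
print(s_)
out=[]
for nm in("top0","side0"):
    c=load(nm+".pkl");D=c["depth"];K=c["camera_matrix"]
    v,u=np.mgrid[0:400,0:640];pc=np.stack([(u-K[0,2])/K[0,0]*D,(v-K[1,2])/K[1,1]*D,D],-1)
    W=(pc-c["t"])@c["R"]
    m=(D>0)&(W[...,0]>530)&(W[...,0]<720)&(W[...,1]>-250)&(W[...,1]<-110)&(W[...,2]>245)&(W[...,2]<340)
    P=W[m]; h=P@t; hp=np.median(h[h>np.percentile(h,70)])
    Q=P[abs(h-hp)<3]; T=np.median(Q@t); a=Q@d; b=Q@s_
    print(nm,"top",T,"d range",np.percentile(a,[0,2,98,100]).round(1),"s range",np.percentile(b,[0,2,98,100]).round(1))
    am=(a.min()+a.max())/2-42.5; bm=(b.min()+b.max())/2
    w=am*d+bm*s_+(T-25)*t; print("window",w.round(1),"read",(w-110*d).round(1))
```

```text
[0.10799728 0.9941319  0.        ]
top0 top -239.408662349509 d range [601.3 606.7 686.7 691.3] s range [-137.6 -136.2  -81.9  -79.7]
window [ 598.6 -174.3  240. ] read [ 521.3 -165.9  162.2]
side0 top -238.20092110939282 d range [597.1 600.6 680.8 683.1] s range [-136.6 -133.8  -77.2  -73.6]
window [ 593.8 -170.2  236.4] read [ 516.4 -161.8  158.7]
```

The read point comes out at about (519, -164, 160), with window azimuth about -6.2° and elevation 45°. The drive only yaws the tool, so I'll try to get the tilt by running the arm against its reach limit, high in free air and in the vertical plane of the window axis. First I'll go up to a clear spot.

Request:
drive_tool:
  series: [-21,2,-34,0.01,-43,3,-68,0.03,-65,5,-103,0.05,-86,6,-138,0.07,-108,8,-172,0.086,-130,9,-206,0.086,-151,10,-241,0.086,-173,12,-275,0.086,-195,14,-310,0.086,-217,15,-344,0.086]

```text
time: 11.38
eef_pos: [537.3, -35.1, 514.3]
eef_rot: [3.14, -0.003, 1.462]
wrist_force: [1.2, -0.4, -0.8]
finger_gap: 4.3
```

Run:
```python
from st import *
```

```text
t 11.38 q [0.273, 0.27, -0.434, 1.205, 0.111, 1.687, -0.243] p [537.3, -35.1, 514.3] r [3.1398, -0.0029, 1.462] gap 4.3 F [1.2, -0.4, -0.8] T [-0.03, -0.06, 0.03]
```

Request:
drive_tool:
  series: [-4,0,-35,0,-8,0,-70,0,-12,0,-105,0,-16,0,-140,0,-20,0,-170,0,-23,0,-200,0,-23,0,-230,0,-23,0,-250,0,-23,0,-250,0,-23,0,-250,0]

```text
time: 12.22
eef_pos: [512.1, -54.2, 650.9]
eef_rot: [3.095, -0.003, 1.463]
wrist_force: [0.9, 0.3, -0.5]
finger_gap: 4.1
```

Run:
```python
from st import *
R=Ro.from_euler('xyz',s["eef_rot"]).as_matrix();print(R.round(3))
```

```text
t 12.22 q [-0.182, 0.26, 0.334, 0.859, -0.097, 1.987, -0.01] p [512.1, -54.2, 650.9] r [3.0949, -0.0031, 1.4633] gap 4.1 F [0.9, 0.3, -0.5] T [-0.0, 0.05, -0.03]
[[ 0.107  0.993  0.047]
 [ 0.994 -0.107 -0.002]
 [ 0.003  0.047 -0.999]]
```

Pushing against the limit (q6 = 1.987) gives a forward tilt, 2.7° so far. I'll keep pushing up and forward in the same vertical plane.

Request:
drive_tool:
  series: [0,30,-30,0,0,60,-60,0,0,90,-90,0,0,120,-120,0,0,150,-150,0,0,180,-180,0,0,210,-210,0,0,240,-240,0,0,270,-270,0,0,300,-300,0]

```text
time: 13.05
eef_pos: [572.0, -3.3, 771.9]
eef_rot: [2.763, 0.028, 1.518]
wrist_force: [-2.4, -0.2, 1.2]
finger_gap: 4.0
```

```bash
cat > st2.py <<'E'
from st import *
R=Ro.from_euler('xyz',s["eef_rot"]).as_matrix();z=R[:,2];y=R[:,1]
print("toolz tilt",np.degrees(np.arccos(-z[2])).round(2),"az",np.degrees(np.arctan2(z[1],z[0])).round(1),"tool x elev",np.degrees(np.arcsin(R[2,0])).round(2),"tool y az",np.degrees(np.arctan2(y[1],y[0])).round(1),"pos az",np.degrees(np.arctan2(*s["eef_pos"][1::-1])).round(1))
E
python3 st2.py
```

```text
t 13.05 q [-0.073, 0.274, -0.145, 0.513, 0.174, 1.988, -0.152] p [572.0, -3.3, 771.9] r [2.7628, 0.028, 1.5177] gap 4.0 F [-2.4, -0.2, 1.2] T [0.03, 0.51, 0.03]
toolz tilt 21.76 az -7.1 tool x elev -1.61 tool y az -2.4 pos az -0.3
```

Request:
drive_tool:
  series: [-1,13,-33,0,-2,26,-65,0,-3,39,-98,0,-4,52,-130,0,-5,65,-163,0,-6,78,-195,0,-7,91,-228,0,-8,104,-260,0,-8,104,-260,0,-8,104,-260,0]

```text
time: 13.88
eef_pos: [535.5, -8.4, 804.3]
eef_rot: [2.717, 0.027, 1.518]
wrist_force: [-0.2, -0.1, -1.1]
finger_gap: 3.7
```

```bash
python3 st2.py
```

```text
t 13.88 q [-0.411, 0.234, 0.569, 0.523, -0.139, 1.988, -0.013] p [535.5, -8.4, 804.3] r [2.7172, 0.0274, 1.5179] gap 3.7 F [-0.2, -0.1, -1.1] T [0.02, 0.48, -0.04]
toolz tilt 24.36 az -6.5 tool x elev -1.57 tool y az -2.3 pos az -0.9
```

Request:
drive_tool:
  series: [0,40,-15,0,0,80,-30,0,0,120,-45,0,0,160,-60,0,0,200,-75,0,0,240,-90,0,0,280,-105,0,0,300,-112,0,0,300,-112,0,0,300,-112,0]

```text
time: 14.72
eef_pos: [638.5, -15.1, 789.8]
eef_rot: [2.674, 0.027, 1.518]
wrist_force: [0.3, -0.3, -1.6]
finger_gap: 4.2
```

```bash
python3 st2.py
```

```text
t 14.72 q [-0.205, 0.416, 0.476, 0.292, -0.245, 1.988, -0.011] p [638.5, -15.1, 789.8] r [2.6743, 0.0272, 1.518] gap 4.2 F [0.3, -0.3, -1.6] T [0.07, 0.52, -0.03]
toolz tilt 26.82 az -6.1 tool x elev -1.56 tool y az -2.2 pos az -1.4
```

Request:
drive_tool:
  series: [0,37,-18,0,0,74,-36,0,0,112,-55,0,0,149,-73,0,0,186,-91,0,0,223,-109,0,0,260,-127,0,0,298,-146,0,0,335,-164,0,0,372,-182,0]

```text
time: 15.55
eef_pos: [677.1, -18.1, 786.2]
eef_rot: [2.639, 0.027, 1.518]
wrist_force: [0.4, -0.0, -0.6]
finger_gap: 4.1
```

```bash
python3 st2.py
```

```text
t 15.55 q [-0.184, 0.508, 0.852, 0.194, -0.625, 1.988, 0.026] p [677.1, -18.1, 786.2] r [2.6389, 0.027, 1.5178] gap 4.1 F [0.4, -0.0, -0.6] T [0.08, 0.54, -0.03]
toolz tilt 28.84 az -5.9 tool x elev -1.55 tool y az -2.2 pos az -1.5
```

Request:
drive_tool:
  series: [0,8,-40,0,0,16,-80,0,0,24,-120,0,0,32,-160,0,0,40,-200,0,0,48,-240,0,0,56,-280,0,0,64,-320,0,0,72,-360,0,0,80,-400,0]

```text
time: 16.38
eef_pos: [573.5, 30.0, 901.0]
eef_rot: [2.45, 0.029, 1.529]
wrist_force: [-0.3, 0.2, -0.6]
finger_gap: 3.9
```

```bash
python3 st2.py
```

```text
t 16.38 q [-0.419, 0.344, 1.091, 0.192, -0.658, 1.988, -0.006] p [573.5, 30.0, 901.0] r [2.4501, 0.0295, 1.5294] gap 3.9 F [-0.3, 0.2, -0.6] T [0.11, 0.71, 0.03]
toolz tilt 39.65 az -4.4 tool x elev -1.69 tool y az -1.0 pos az 3.0
```

Request:
drive_tool:
  series: [-6,20,-25,0,-12,40,-50,0,-18,60,-75,0,-24,80,-100,0,-30,100,-120,0,-30,110,-130,0,-30,110,-130,0,-30,110,-130,0,-30,110,-130,0,-30,110,-130,0]

```text
time: 17.22
eef_pos: [538.4, 2.2, 927.0]
eef_rot: [2.411, 0.029, 1.529]
wrist_force: [0.2, -0.2, 0.2]
finger_gap: 4.2
```

```bash
python3 st2.py
```

```text
t 17.22 q [-0.372, 0.263, 0.743, 0.193, -0.348, 1.988, -0.013] p [538.4, 2.2, 927.0] r [2.4108, 0.0293, 1.5285] gap 4.2 F [0.2, -0.2, 0.2] T [0.07, 0.8, 0.0]
toolz tilt 41.9 az -4.3 tool x elev -1.68 tool y az -0.9 pos az 0.2
```

Request:
drive_tool:
  series: [-10,25,-28,0,-20,50,-56,0,-30,75,-84,0,-40,100,-112,0,-50,125,-140,0,-60,150,-168,0,-70,180,-200,0,-70,200,-220,0,-70,200,-220,0,-70,200,-220,0]

```text
time: 18.05
eef_pos: [504.2, -43.9, 951.3]
eef_rot: [2.366, 0.031, 1.527]
wrist_force: [-0.2, 0.1, -0.2]
finger_gap: 3.9
```

```bash
python3 st2.py
```

```text
t 18.05 q [-0.24, 0.203, 0.607, 0.193, -0.306, 1.988, 0.038] p [504.2, -43.9, 951.3] r [2.3662, 0.0308, 1.5266] gap 3.9 F [-0.2, 0.1, -0.2] T [0.06, 0.79, 0.05]
toolz tilt 44.45 az -4.3 tool x elev -1.76 tool y az -0.8 pos az -5.0
```

Tilt is now 44.45°, with the tool z azimuth at -4.3°. Next I'll compute the levelling turn and the descent.

```bash
cat > tgt.py <<'E'
from st2 import *
from scipy.optimize import brentq
th=brentq(lambda a:(R@Ro.from_euler('z',a).as_matrix())[2,0],-.3,.3)
R2=R@Ro.from_euler('z',th).as_matrix()
xp,yp,zp=-R2[:,0],R2[:,1],-R2[:,2]
az=np.radians(-6.2);d=np.array([np.cos(az),np.sin(az),1])*.70711
print("turn",round(th,4),"normal err deg",np.degrees(np.arccos(yp@d)).round(2),"yp",yp.round(3),"xp",xp.round(3))
RP=np.array([518.9,-163.9,160.])
T=RP-26.7*xp-3*zp-2.5*yp
lab=s["eef_pos"]-R[:,0]*26.7-3*R[:,2]+2.5*R[:,1]
print("TCP target",T.round(1),"label by tool model now",lab.round(1),"remaining",(RP-lab).round(1))
E
python3 - <<'E'
from tgt import *
p=path(s["eef_pos"],[(485,-100,800),(475,-138,300),(T+[-40,0,20]),T],30,40)
rows(s,p[:10],[th]*10)
E
```

```text
t 18.05 q [-0.24, 0.203, 0.607, 0.193, -0.306, 1.988, 0.038] p [504.2, -43.9, 951.3] r [2.3662, 0.0308, 1.5266] gap 3.9 F [-0.2, 0.1, -0.2] T [0.06, 0.79, 0.05]
toolz tilt 44.45 az -4.3 tool x elev -1.76 tool y az -0.8 pos az -5.0
turn 0.044 normal err deg 1.43 yp [ 0.712 -0.054  0.7  ] xp [-0.076 -0.997  0.   ]
TCP target [ 521.2 -137.3  156.1] label by tool model now [502.8 -70.4 956. ] remaining [  16.1  -93.5 -796. ]
rows [-13, -29, 24, 0.044, -26, -59, 48, 0.044, -39, -88, 72, 0.044, -51, -117, 96, 0.044, -54, -146, 124, 0.044, -56, -174, 152, 0.044, -58, -203, 180, 0.044, -59, -231, 208, 0.044, -61, -259, 236, 0.044, -63, -288, 264, 0.044]
```

Request:
drive_tool:
  series: [-13,-29,24,0.044,-26,-59,48,0.044,-39,-88,72,0.044,-51,-117,96,0.044,-54,-146,124,0.044,-56,-174,152,0.044,-58,-203,180,0.044,-59,-231,208,0.044,-61,-259,236,0.044,-63,-288,264,0.044]

```text
time: 18.88
eef_pos: [481.6, -106.8, 659.6]
eef_rot: [2.366, -0.003, 1.496]
wrist_force: [1.6, 0.6, -0.3]
finger_gap: 3.7
```

Run:
```python
from tgt import *
p=path(s["eef_pos"],[(475,-138,300),(T+[-40,0,20]),T],30,36)
rows(s,p[:10],[th]*10)
```

```text
t 18.88 q [-0.604, -0.334, 0.419, 1.617, 0.331, 1.076, -0.27] p [481.6, -106.8, 659.6] r [2.3657, -0.0026, 1.4962] gap 3.7 F [1.6, 0.6, -0.3] T [0.11, 0.71, 0.05]
toolz tilt 44.46 az -4.1 tool x elev 0.15 tool y az -4.4 pos az -12.5
turn -0.0038 normal err deg 1.57 yp [ 0.712 -0.051  0.7  ] xp [-0.072 -0.997 -0.   ]
TCP target [ 521.1 -137.3  156.1] label by tool model now [ 479.3 -133.4  663.4] remaining [  39.6  -30.5 -503.4]
rows [-3, -25, 25, -0.004, -6, -51, 51, -0.004, -10, -76, 76, -0.004, -13, -102, 101, -0.004, -16, -127, 126, -0.004, -19, -152, 152, -0.004, -23, -178, 177, -0.004, -26, -203, 202, -0.004, -29, -229, 228, -0.004, -32, -254, 253, -0.004]
```

q2 is near its lower limit, so I'll move outward while descending to stay off it.

Run:
```python
from tgt import *
p=path(s["eef_pos"],[(515,-115,600),(521,-137,400),T],30,33)
rows(s,p[:10],[0]*10)
```

```text
t 18.88 q [-0.604, -0.334, 0.419, 1.617, 0.331, 1.076, -0.27] p [481.6, -106.8, 659.6] r [2.3657, -0.0026, 1.4962] gap 3.7 F [1.6, 0.6, -0.3] T [0.11, 0.71, 0.05]
toolz tilt 44.46 az -4.1 tool x elev 0.15 tool y az -4.4 pos az -12.5
turn -0.0038 normal err deg 1.57 yp [ 0.712 -0.051  0.7  ] xp [-0.072 -0.997 -0.   ]
TCP target [ 521.1 -137.3  156.1] label by tool model now [ 479.3 -133.4  663.4] remaining [  39.6  -30.5 -503.4]
rows [-3, -8, 32, 0, -6, -17, 64, 0, -9, -38, 88, 0, -13, -60, 113, 0, -16, -82, 137, 0, -20, -104, 161, 0, -24, -126, 186, 0, -27, -148, 210, 0, -28, -171, 234, 0, -28, -194, 257, 0]
```

Request:
drive_tool:
  series: [-3,-8,32,0,-6,-17,64,0,-9,-38,88,0,-13,-60,113,0,-16,-82,137,0,-20,-104,161,0,-24,-126,186,0,-27,-148,210,0,-28,-171,234,0,-28,-194,257,0]

```text
time: 19.72
eef_pos: [516.9, -140.1, 357.2]
eef_rot: [2.375, 0.002, 1.489]
wrist_force: [-1.1, -0.6, -2.1]
finger_gap: 3.8
```

Run:
```python
from tgt import *
p=path(s["eef_pos"],[T],30,25)
rows(s,p[:10],[0]*10)
```

```text
t 19.72 q [-0.883, -0.166, 0.997, 2.279, 0.431, 0.201, -0.307] p [516.9, -140.1, 357.2] r [2.3745, 0.0022, 1.4887] gap 3.8 F [-1.1, -0.6, -2.1] T [0.03, 0.9, 0.01]
toolz tilt 43.95 az -4.8 tool x elev -0.12 tool y az -4.6 pos az -15.2
turn 0.0031 normal err deg 1.42 yp [ 0.717 -0.061  0.694] xp [-0.084 -0.996  0.   ]
TCP target [ 521.4 -137.3  156.1] label by tool model now [ 514.4 -166.7  361.2] remaining [   4.5    2.8 -201.2]
rows [0, -17, 18, 0, 1, -34, 37, 0, 1, -51, 55, 0, 2, -68, 73, 0, 2, -85, 92, 0, 3, -102, 110, 0, 3, -119, 129, 0, 4, -136, 147, 0, 4, -136, 148, 0, 4, -136, 148, 0]
```

q6 is close to its lower limit (0.17). I'll fit a quick kinematic model from the logged states to see how to reach the goal without losing tilt.

```bash
cat > fk.py <<'E'
from h import *
from scipy.optimize import least_squares
import itertools
data=[([1.2102,.57654,.02485,1.43793,-.015,1.129,-.0565],[184.3,-648.9,230.4],[-3.1399,0,.2768]),
([0.86,0.371,-0.342,1.717,0.137,1.079,0.387],[417.8,-355.0,263.6],[-3.1407,-.0014,1.4835]),
([0.245,0.231,-0.554,1.924,0.14,1.025,-0.394],[447.3,44.6,270.3],[-3.1412,-.0013,1.5481]),
([-0.167,0.513,-0.551,1.71,0.309,1.006,-0.852],[529,252.5,199.9],[-3.1414,-.0004,1.5468]),
([0.273,0.27,-0.434,1.205,0.111,1.687,-0.243],[537.3,-35.1,514.3],[3.1398,-.0029,1.462]),
([-0.073,0.274,-0.145,0.513,0.174,1.988,-0.152],[572,-3.3,771.9],[2.7628,.028,1.5177]),
([-0.419,0.344,1.091,0.192,-0.658,1.988,-0.006],[573.5,30,901],[2.4501,.0295,1.5294]),
([-0.24,0.203,0.607,0.193,-0.306,1.988,0.038],[504.2,-43.9,951.3],[2.3662,.0308,1.5266]),
([-0.604,-0.334,0.419,1.617,0.331,1.076,-0.27],[481.6,-106.8,659.6],[2.3657,-.0026,1.4962]),
([-0.883,-0.166,0.997,2.279,0.431,0.201,-0.307],[516.9,-140.1,357.2],[2.3745,.0022,1.4887])]
def fk(q,P,sg):
    # P: h, a1(x off at sh),L1,e(x off elbow),L2,w(x off),L3, q1off
    R=np.eye(3);p=np.array([0,0,P[0]])
    z=lambda a:Ro.from_euler('z',a).as_matrix();y=lambda a:Ro.from_euler('y',a).as_matrix()
    R=z(sg[0]*q[0]+P[7])@y(q[1]);p=p+R@[0,0,0]
    R=R@z(sg[1]*q[2]);p=p+R@[P[3],0,P[2]]
    R=R@y(q[3]);p=p+R@[-P[3]+P[1],0,0]
    R=R@z(sg[2]*q[4]);p=p+R@[0,0,P[4]]
    R=R@y(q[5]);p=p+R@[P[5],0,0]
    R=R@z(sg[3]*q[6]);p=p+R@[0,0,P[6]]
    return p,R@z(P[8])
def res(P,sg):
    o=[]
    for q,p,r in data:
        a,R=fk(q,P,sg);o+=list(a-p);o+=list(200*(R-Ro.from_euler('xyz',r).as_matrix()).ravel())
    return o
def fit():
    best=None
    for sg in itertools.product([1,-1],repeat=4):
        for o8 in(np.pi/2,-np.pi/2,0):
            f=least_squares(res,[400,0,420,0,480,0,300,0,o8],args=(sg,))
            if best is None or f.cost<best[0]:best=(f.cost,sg,f.x)
    return best
if __name__=="__main__":
    b=fit();pickle.dump(b,open("fk.pkl","wb"));print(b[0],b[1],b[2].round(3));print(np.abs(np.array(res(b[2],b[1])).reshape(-1,12)[:,:3]).max(1).round(1))
E
python3 fk.py
```

```text
937.2877307577244 (-1, -1, -1, -1) [ 2.82251e+02 -8.08600e+00  5.75661e+02 -5.03000e-01  4.01515e+02
  6.76900e+00  3.72914e+02 -7.60000e-02  1.50300e+00]
[ 5.   3.9 11.9  2.5  5.1  9.9 13.5  7.2  7.1  4.3]
```

Run:
```python
from fk import *
_,sg,P=load("fk.pkl")
lo=np.array([-2.76,-.34,-1.52,.19,-1.09,.17,-2.82]);hi=np.array([2.76,2.15,1.57,2.46,4.23,1.99,2.82])
az=np.radians(-6.2)
def solve(T,pitch,q0,azd=-6.2):
    az=np.radians(azd);c,sn=np.cos(pitch),np.sin(pitch)  # tilt
    z=np.array([np.cos(az)*sn,np.sin(az)*sn,-c]);y=np.array([np.cos(az)*c,np.sin(az)*c,sn]);x=np.cross(y,z);Rt=np.stack([x,y,z],1)
    def f(q):
        p,R=fk(q,P,sg);return np.r_[p-T,300*(R-Rt).ravel(),.5*(q-q0)]
    r=least_squares(f,np.clip(q0,lo+.01,hi-.01),bounds=(lo,hi));p,R=fk(r.x,P,sg)
    return r.x,np.linalg.norm(p-T),np.degrees(np.arccos(np.clip((np.trace(R.T@Rt)-1)/2,-1,1)))
rng=np.random.default_rng(1)
T=np.array([521,-137,156.])
for z in(350,250,156):
    S=[]
    for i in range(25):
        q0=np.array([rng.uniform(-1.2,1.5),rng.uniform(-.3,1.5),rng.uniform(-1.4,1.4),rng.uniform(.5,2.4),rng.uniform(-1,3.5),rng.uniform(.2,1.9),rng.uniform(-2,2)])
        q,e,a=solve(np.array([521,-137,z]),np.radians(45),q0)
        S.append((e+a*5,e,a,min((q-lo).min(),(hi-q).min()),q))
    S.sort(key=lambda s:(s[1]>2 or s[2]>.5,-s[3]))
    for s in S[:5]:print(z,"pos err",round(s[1],1),"rot",round(s[2],2),"margin",round(s[3],2),s[4].round(2))
```

```text
350 pos err 0.0 rot 0.0 margin 0.09 [ 0.37 -0.06 -0.02  2.3  -0.99  0.26  1.13]
350 pos err 0.0 rot 0.0 margin 0.08 [ 0.17 -0.06  0.16  2.3  -0.95  0.25  1.08]
350 pos err 0.0 rot 0.0 margin 0.07 [-1.17 -0.27  1.17  2.3   0.96  0.25 -0.86]
350 pos err 0.0 rot 0.0 margin 0.06 [-0.   -0.07  0.32  2.3  -0.9   0.23  1.04]
350 pos err 0.0 rot 0.0 margin 0.06 [-0.   -0.07  0.32  2.3  -0.9   0.23  1.04]
250 pos err 30.4 rot 5.24 margin 0.0 [ 1.06  0.08 -0.76  2.34 -1.09  0.17  1.26]
250 pos err 6.9 rot 0.81 margin 0.0 [-0.27  0.15  0.69  2.46  4.23  0.38  2.23]
250 pos err 6.9 rot 0.81 margin 0.0 [-0.27  0.15  0.69  2.46  4.23  0.38  2.23]
250 pos err 6.9 rot 0.81 margin 0.0 [-0.27  0.15  0.69  2.46  4.23  0.38  2.23]
250 pos err 6.6 rot 0.81 margin 0.0 [ 1.42  0.43 -1.52  2.46  2.    0.43 -1.87]
156 pos err 36.0 rot 4.23 margin 0.0 [ 1.2   0.83 -1.52  2.46  1.97  0.84 -1.75]
156 pos err 36.0 rot 4.23 margin 0.0 [ 1.2   0.83 -1.52  2.46  1.97  0.84 -1.75]
156 pos err 36.0 rot 4.23 margin 0.0 [ 1.2   0.83 -1.52  2.46  1.97  0.84 -1.75]
156 pos err 35.9 rot 4.23 margin 0.0 [ 1.2   0.83 -1.52  2.46  1.97  0.84 -1.75]
156 pos err 36.0 rot 4.23 margin 0.0 [ 1.2   0.83 -1.52  2.46  1.97  0.84 -1.75]
```

```bash
cat > fk2.py <<'E'
from fk import data,h if False else data
from h import *
from scipy.optimize import least_squares
D=list(data)+[
([-0.18,0.682,-0.369,1.946,0.42,0.587,-0.849],[528.4,184.7,29.1],[3.1407,-.0021,1.5487]),
([-0.518,0.479,-0.015,1.731,0.008,0.926,-2.14],[530.7,255,193.4],[-3.1379,-.0053,-.0338]),
([-0.44,0.643,-0.137,1.856,0.136,0.648,-1.848],[530.2,254.8,61.7],[-3.141,-.0028,.3803]),
([-0.182,0.26,0.334,0.859,-0.097,1.987,-0.01],[512.1,-54.2,650.9],[3.0949,-.0031,1.4633]),
([-0.411,0.234,0.569,0.523,-0.139,1.988,-0.013],[535.5,-8.4,804.3],[2.7172,.0274,1.5179]),
([-0.205,0.416,0.476,0.292,-0.245,1.988,-0.011],[638.5,-15.1,789.8],[2.6743,.0272,1.518]),
([-0.184,0.508,0.852,0.194,-0.625,1.988,0.026],[677.1,-18.1,786.2],[2.6389,.027,1.5178]),
([-0.372,0.263,0.743,0.193,-0.348,1.988,-0.013],[538.4,2.2,927],[2.4108,.0293,1.5285]),
([-0.185,0.531,-0.348,1.874,0.248,0.776,-1.046],[526.5,183.1,128.2],[3.1405,-.0028,1.1915]),
([-0.232,0.675,-0.466,1.848,0.441,0.719,-0.971],[530.3,254.8,61.6],[3.1392,-.0015,1.5463])]
Z=lambda a:Ro.from_euler('z',a).as_matrix();Y=lambda a:Ro.from_euler('y',a).as_matrix()
def fk(q,P):
    # offsets o[0..6], translations: base z, shoulder(after j1... merged), etc.
    o=P[:7]
    R=Z(-q[0]+o[0]);p=np.array([0,0,P[7]])
    R=R@Y(q[1]+o[1]);p=p+R@np.array([P[15],P[8],0])
    R=R@Z(-q[2]+o[2]);p=p+R@np.array([P[9],0,P[10]])
    R=R@Y(q[3]+o[3]);p=p+R@np.array([P[11],P[16],0])
    R=R@Z(-q[4]+o[4]);p=p+R@np.array([P[12],0,P[13]])
    R=R@Y(q[5]+o[5]);p=p+R@np.array([P[17],P[18],0])
    R=R@Z(-q[6]+o[6]);p=p+R@np.array([0,0,P[14]])
    return p,R
x0=np.zeros(19);x0[6]=np.pi/2;x0[7]=282;x0[10]=420;x0[13]=400;x0[14]=370
def res(P):
    r=[]
    for q,p,e in D:
        a,R=fk(q,P);r+=list(a-p);r+=list(300*(R-Ro.from_euler('xyz',e).as_matrix()).ravel())
    return np.r_[r,30*(P[:6]),.02*P[[8,9,11,12,15,16,17,18]]]
if __name__=="__main__":
    f=least_squares(res,x0,loss='soft_l1');P=f.x;np.save("fk2.npy",P)
    print(P.round(3).tolist());print([ (np.linalg.norm(fk(q,P)[0]-p).round(1), np.degrees(Ro.from_matrix(fk(q,P)[1].T@Ro.from_euler('xyz',e).as_matrix()).magnitude()).round(2)) for q,p,e in D])
E
sed -i '1s/.*/from fk import data/' fk2.py; python3 fk2.py
```

```text
[-0.0, -0.0, -0.0, 0.0, 0.0, -0.0, 1.57, 266.769, -15.003, 0.222, 587.11, -0.478, 0.41, 391.016, 361.139, -0.219, -31.663, -0.397, 0.013]
[(np.float64(0.1), np.float64(0.0)), (np.float64(0.4), np.float64(0.04)), (np.float64(0.3), np.float64(0.08)), (np.float64(0.2), np.float64(0.02)), (np.float64(0.1), np.float64(0.02)), (np.float64(0.4), np.float64(0.1)), (np.float64(0.5), np.float64(0.05)), (np.float64(0.3), np.float64(0.01)), (np.float64(0.3), np.float64(0.04)), (np.float64(0.2), np.float64(0.04)), (np.float64(0.3), np.float64(0.03)), (np.float64(0.5), np.float64(0.06)), (np.float64(0.5), np.float64(0.05)), (np.float64(0.2), np.float64(0.06)), (np.float64(0.4), np.float64(0.01)), (np.float64(0.4), np.float64(0.05)), (np.float64(0.4), np.float64(0.05)), (np.float64(0.4), np.float64(0.04)), (np.float64(0.2), np.float64(0.02)), (np.float64(0.1), np.float64(0.01))]
```

```bash
cat > feas.py <<'E'
from fk2 import *
P=np.load("fk2.npy")
lo=np.array([-2.76,-.34,-1.52,.19,-1.09,.17,-2.82]);hi=np.array([2.76,2.15,1.57,2.46,4.23,1.99,2.82])
az=np.radians(-6.2);c=np.cos(az);s_=np.sin(az)
d=np.array([c,s_,1])/2**.5;t=np.array([-c,-s_,1])/2**.5;x_=np.cross(d,t) # plate x,y=d,z=t
RP=np.array([518.9,-163.9,160.])
def solve(T,Rt,n=12,seed=0,wr=300,margin=.03):
    rng=np.random.default_rng(seed);best=None
    def f(q):
        p,R=fk(q,P);return np.r_[p-T,wr*(R-Rt).ravel()]
    for i in range(n):
        q0=rng.uniform(lo+.05,hi-.05);q0[0]=rng.uniform(-1.2,1.5)
        r=least_squares(f,q0,bounds=(lo+margin,hi-margin),max_nfev=200)
        if best is None or r.cost<best[0]:
            p,R=fk(r.x,P);best=(r.cost,np.linalg.norm(p-T),np.degrees(Ro.from_matrix(R.T@Rt).magnitude()),r.x)
        if best[1]<.5:break
    return best
E
python3 - <<'E'
from feas import *
for sgn in(1,):
  for phi in range(-180,180,20):
    a=np.radians(phi);Rp=Ro.from_rotvec(d*a).as_matrix()
    z=Rp@(-t);y=d;x=np.cross(y,z);Rt=np.stack([x,y,z],1)
    T=RP-26.7*x_-3*t-2.5*d
    b=solve(T,Rt);print("phi",phi,"toolz",z.round(2),"err",b[1].round(1),b[2].round(1),b[3].round(2))
E
```

```text
phi -180 toolz [-0.7   0.08  0.71] err 87.0 10.2 [-0.42  2.12  1.54  1.37  0.36  1.96 -1.13]
phi -160 toolz [-0.7  -0.27  0.66] err 26.5 3.3 [-0.5   2.09  1.54  1.22  0.24  1.96 -1.1 ]
phi -140 toolz [-0.61 -0.58  0.54] err 0.0 0.0 [-0.58  1.76  0.99  1.26  0.44  1.93 -1.5 ]
phi -120 toolz [-0.45 -0.82  0.35] err 0.0 0.0 [-0.61  1.47  0.6   1.48  0.65  1.77 -1.79]
phi -100 toolz [-0.23 -0.97  0.12] err 0.0 0.0 [-0.62  1.23  0.36  1.72  0.83  1.58 -1.98]
phi -80 toolz [ 0.02 -0.99 -0.12] err 0.0 0.0 [-0.67  1.03  0.28  1.98  1.    1.31 -2.11]
phi -60 toolz [ 0.26 -0.9  -0.35] err 0.0 0.0 [-0.34  0.81 -0.26  2.22  1.32  1.42 -2.35]
phi -40 toolz [ 0.47 -0.7  -0.54] err 0.0 0.0 [ 0.34  0.98 -1.32  2.43  1.52  1.96 -2.36]
phi -20 toolz [ 0.62 -0.41 -0.66] err 32.8 3.7 [ 0.71  0.83 -1.49  2.43  1.71  1.52 -2.02]
phi 0 toolz [ 0.7  -0.08 -0.71] err 32.8 3.7 [ 1.18  0.76 -1.49  2.43  1.95  0.83 -1.75]
phi 20 toolz [ 0.7   0.27 -0.66] err 0.0 0.0 [ 1.44  0.92 -1.46  2.43  2.16  0.42 -1.6 ]
phi 40 toolz [ 0.61  0.58 -0.54] err 0.0 0.0 [ 1.56  1.17 -1.49  2.2   0.8   0.32 -0.01]
phi 60 toolz [ 0.45  0.82 -0.35] err 0.0 0.0 [ 1.45  1.16 -1.16  1.95 -0.32  0.68  1.22]
phi 80 toolz [ 0.23  0.97 -0.12] err 0.0 0.0 [ 1.31  1.28 -1.01  1.69 -0.42  1.12  1.37]
phi 100 toolz [-0.02  0.99  0.12] err 0.0 0.0 [ 1.18  1.45 -1.01  1.44 -0.4   1.5   1.34]
phi 120 toolz [-0.26  0.9   0.35] err 0.0 0.0 [ 1.09  1.73 -1.31  1.21 -0.25  1.79  1.1 ]
phi 140 toolz [-0.47  0.7   0.54] err 20.3 2.5 [ 0.97  1.9  -1.49  1.14 -0.27  1.96  0.97]
phi 160 toolz [-0.62  0.41  0.66] err 70.8 9.2 [ 0.91  1.98 -1.49  1.28 -0.42  1.96  0.97]
```

```bash
cat > trade.py <<'E'
from feas import *
def best(psi,wpos,n=25,margin=.015):
    # plate pivoted by psi in hand: plate frame in tool
    a=np.radians(psi)
    # tool frame: plate x=-tx, y=ty, z=-tz at psi=0; pivot about ty
    Rtp=Ro.from_rotvec([0,-a,0]).as_matrix()@np.stack([[-1,0,0],[0,1,0],[0,0,-1]],1).astype(float)
    off=np.array([0,0,-8.5])  # plate centre-ish pivot ~ grasp; ignore
    Rpw=np.stack([x_,d,t],1)
    rng=np.random.default_rng(0);bb=None
    for i in range(n):
        q0=rng.uniform(lo+.05,hi-.05);q0[0]=rng.uniform(-1.2,1.5)
        def f(q):
            p,R=fk(q,P);Rp=R@Rtp;l=p+R@off+Rp@np.array([26.7,2.5,-5.5])
            return np.r_[(l-RP)*wpos,100*(Rp-Rpw).ravel()/2**.5]
        r=least_squares(f,q0,bounds=(lo+margin,hi-margin),max_nfev=150)
        if bb is None or r.cost<bb[0]:
            p,R=fk(r.x,P);Rp=R@Rtp;l=p+R@off+Rp@np.array([26.7,2.5,-5.5])
            bb=(r.cost,l-RP,np.degrees(np.arccos(Rp[:,1]@d)),np.degrees(np.arcsin(Rp[2,0])),r.x,R[:,2])
    return bb
if __name__=="__main__":
    for psi in(0,10,20,-10,-20,-30):
        for w in(.05,.2,1):
            if psi and w!=.2: continue
            b=best(psi,w);print("psi",psi,"w",w,"label err",b[1].round(0),"along d",round(b[1]@d),"normal",b[2].round(1),"level",b[3].round(1),"q",b[4].round(2),"z",b[5].round(2),flush=True)
E
python3 trade.py
```

```text
psi 0 w 0.05 label err [ 40. -16.  22.] along d 44 normal 0.2 level -0.1 q [ 1.16  0.79 -1.5   2.44  2.03  0.9  -1.81] z [ 0.7  -0.08 -0.71]
psi 0 w 0.2 label err [ 28. -11.  15.] along d 31 normal 2.6 level -0.6 q [ 1.17  0.77 -1.5   2.44  1.97  0.87 -1.78] z [ 0.67 -0.06 -0.74]
psi 0 w 1 label err [ 3. -1.  2.] along d 3 normal 7.3 level -1.7 q [ 1.19  0.75 -1.5   2.44  1.86  0.81 -1.72] z [ 0.61 -0.03 -0.79]
psi 10 w 0.2 label err [14. -9.  8.] along d 16 normal 1.3 level -0.4 q [ 1.33  0.85 -1.5   2.44  2.08  0.64 -1.69] z [ 0.69  0.11 -0.71]
psi 20 w 0.2 label err [ 0.  0. -0.] along d 0 normal 0.0 level -0.0 q [ 1.37  0.79 -1.27  2.43  2.62  0.3  -2.07] z [ 0.7   0.27 -0.66]
psi -10 w 0.2 label err [34. -6. 18.] along d 37 normal 3.1 level -0.5 q [ 0.95  0.77 -1.5   2.44  1.85  1.18 -1.89] z [ 0.63 -0.24 -0.73]
psi -20 w 0.2 label err [30.  1. 14.] along d 31 normal 2.6 level -0.2 q [ 0.72  0.85 -1.5   2.44  1.73  1.54 -2.03] z [ 0.59 -0.42 -0.69]
psi -30 w 0.2 label err [17.  3.  6.] along d 16 normal 1.4 level -0.0 q [ 0.53  0.97 -1.5   2.44  1.62  1.88 -2.18] z [ 0.53 -0.57 -0.62]
```

The nominal pose turns out to be marginal: q4 and q6 are at their limits. Before the next push I'll check whether a simple bounded least-squares model predicts how the controller compromises when out of reach.

```bash
cat > sim.py <<'E'
from feas import *
def pose(p,r): return np.array(p,float),Ro.from_euler('xyz',r).as_matrix()
def step(q,Tp,TR,w,reg=0.0,n=200,dq=None):
    l,h=lo+.002,hi-.002
    if dq is not None: l=np.maximum(l,q-dq);h=np.minimum(h,q+dq)
    l=np.minimum(l,q-1e-6);h=np.maximum(h,q+1e-6)
    def f(x):
        p,R=fk(x,P);return np.r_[p-Tp,w*Ro.from_matrix(R.T@TR).as_rotvec(),reg*(x-q)]
    return least_squares(f,q,bounds=(l,h),max_nfev=n).x
vmax=.7*np.array([2.22,2.22,3.01,3.01,3.14,3.14,3.14])/12
def simcall(q,rows_,w,reg=1.,lim=True):
    p0,R0=fk(q,P);c=p0.copy();ang=0.
    for r in rows_:
        Tp=p0+R0@np.array(r[:3]);dv=Tp-c;n=np.linalg.norm(dv);c=c+dv*min(1,41.7/max(n,1e-9))
        TR=R0@Z(r[3]);q=step(q,c,TR,w,reg,dq=vmax if lim else None)
    return q
def rep(q):
    p,R=fk(q,P);z=R[:,2];return p.round(0),"tilt",np.degrees(np.arccos(-z[2])).round(1),"az",np.degrees(np.arctan2(z[1],z[0])).round(1),"q",q.round(2)
rr=lambda a:np.array(a,float).reshape(10,4)
cases=[([0.273,0.27,-0.434,1.205,0.111,1.687,-0.243],rr([-4,0,-35,0,-8,0,-70,0,-12,0,-105,0,-16,0,-140,0,-20,0,-170,0,-23,0,-200,0,-23,0,-230,0,-23,0,-250,0,-23,0,-250,0,-23,0,-250,0]),"512 -54 651 t2.7"),
([-0.182,0.26,0.334,0.859,-0.097,1.987,-0.01],np.array([[0,30*i,-30*i,0] for i in range(1,11)]),"572 -3 772 t21.8 az-7"),
([-0.073,0.274,-0.145,0.513,0.174,1.988,-0.152],np.array([[-i,13*i,-32.5*i,0] for i in (1,2,3,4,5,6,7,8,8,8)]),"535 -8 804 t24.4"),
([-0.411,0.234,0.569,0.523,-0.139,1.988,-0.013],np.array([[0,40*i,-15*i,0] for i in(1,2,3,4,5,6,7,7.5,7.5,7.5)]),"638 -15 790 t26.8"),
([-0.205,0.416,0.476,0.292,-0.245,1.988,-0.011],np.array([[0,37.2*i,-18.2*i,0] for i in range(1,11)]),"677 -18 786 t28.8"),
([-0.184,0.508,0.852,0.194,-0.625,1.988,0.026],np.array([[0,8*i,-40*i,0] for i in range(1,11)]),"573 30 901 t39.65 az-4.4"),
([-0.419,0.344,1.091,0.192,-0.658,1.988,-0.006],np.array([[-6*min(i,5),20*min(i,5.5),-24*min(i,5.4),0] for i in range(1,11)]),"538 2 927 t41.9"),
([-0.372,0.263,0.743,0.193,-0.348,1.988,-0.013],np.array([[-10*min(i,7),25*min(i,8),-28*min(i,7.9),0] for i in range(1,11)]),"504 -44 951 t44.45"),
([-0.604,-0.334,0.419,1.617,0.331,1.076,-0.27],rr([-3,-8,32,0,-6,-17,64,0,-9,-38,88,0,-13,-60,113,0,-16,-82,137,0,-20,-104,161,0,-24,-126,186,0,-27,-148,210,0,-28,-171,234,0,-28,-194,257,0]),"517 -140 357 t43.95")]
if __name__=="__main__":
    import sys
    for w in(500,2000,6000):
        for k,(q,r,ob) in enumerate(cases): print(w,ob,"|",*rep(simcall(np.array(q),r,w)))
E
python3 sim.py
```

```text
500 512 -54 651 t2.7 | [516. -56. 686.] tilt 7.6 az -4.7 q [-0.2   0.24  0.37  0.79 -0.11  1.99 -0.01]
500 572 -3 772 t21.8 az-7 | [679. -73. 747.] tilt 23.8 az -5.6 q [-0.04  0.5   0.41  0.25 -0.29  1.99 -0.01]
500 535 -8 804 t24.4 | [536.  -6. 891.] tilt 36.5 az -4.9 q [-0.39  0.24  0.64  0.3  -0.23  1.99 -0.01]
500 638 -15 790 t26.8 | [673. -15. 856.] tilt 39.2 az -4.9 q [-0.23  0.47  1.21  0.19 -0.93  1.89  0.06]
500 677 -18 786 t28.8 | [753. -20. 880.] tilt 49.1 az -4.3 q [-0.2   0.51  1.21  0.19 -0.97  1.68  0.06]
500 573 30 901 t39.65 az-4.4 | [501.  -5. 958.] tilt 45.3 az -4.5 q [-0.46  0.22  0.98  0.19 -0.47  1.99  0.01]
500 538 2 927 t41.9 | [543.   3. 962.] tilt 48.1 az -3.8 q [-0.43  0.27  1.2   0.19 -0.73  1.92  0.04]
500 504 -44 951 t44.45 | [ 497.  -53. 1029.] tilt 57.5 az -4.6 q [-0.37  0.18  1.2   0.19 -0.74  1.84  0.1 ]
500 517 -140 357 t43.95 | [ 516. -136.  349.] tilt 43.9 az -4.5 q [-0.91 -0.15  1.03  2.3   0.43  0.17 -0.31]
2000 512 -54 651 t2.7 | [503. -55. 640.] tilt 0.9 az 5.2 q [-0.19  0.26  0.34  0.9  -0.1   1.99 -0.01]
2000 572 -3 772 t21.8 az-7 | [629. -6
[... 1088 characters left out ...]
az -6.9 q [-0.46  0.21  0.6   0.59 -0.13  1.99 -0.01]
6000 638 -15 790 t26.8 | [647. -17. 769.] tilt 24.6 az -6.5 q [-0.2   0.43  0.46  0.31 -0.23  1.99 -0.01]
6000 677 -18 786 t28.8 | [688. -20. 768.] tilt 27.0 az -6.1 q [-0.15  0.52  0.58  0.19 -0.4   1.99 -0.  ]
6000 573 30 901 t39.65 az-4.4 | [503.  -9. 844.] tilt 29.0 az -5.9 q [-0.54  0.18  0.71  0.5  -0.14  1.99 -0.01]
6000 538 2 927 t41.9 | [538.   1. 913.] tilt 39.7 az -4.4 q [-0.39  0.25  0.68  0.24 -0.28  1.99 -0.01]
6000 504 -44 951 t44.45 | [492. -52. 937.] tilt 42.1 az -4.3 q [-0.27  0.17  0.59  0.26 -0.26  1.99  0.06]
6000 517 -140 357 t43.95 | [ 517. -137.  353.] tilt 44.4 az -4.2 q [-0.91 -0.17  1.03  2.3   0.46  0.17 -0.33]
```

```bash
cat > go.py <<'E'
from sim import *
def goto(q,Tp,ncalls,w=1200,psi=0,verbose=True,stepmm=33,turn=0):
    for k in range(ncalls):
        p0,R0=fk(q,P);dv=Tp-p0;n=np.linalg.norm(dv)
        rows_=[np.r_[R0.T@(dv*min(1,stepmm*(i+1)/max(n,1e-6))),turn] for i in range(10)];turn=0
        q=simcall(q,rows_,w)
        if verbose:
            p,R=fk(q,P);print(*rep(q),"dist",np.linalg.norm(Tp-p).round(1),"normal err",np.degrees(np.arccos(R[:,1]@d)).round(1),"lev",np.degrees(np.arcsin(R[2,0])).round(1))
    return q
if __name__=="__main__":
    q=np.array([-0.883,-0.166,0.997,2.279,0.431,0.201,-0.307])
    goto(q,np.array([521.4,-137.3,156.1]),8)
    print()
    q2=goto(q,np.array([600,-30,400.]),2)   # move away then
    goto(q2,np.array([521.4,-137.3,156.1]),8)
E
python3 go.py
```

```text
[ 513. -134.  260.] tilt 43.0 az -4.9 q [-1.61 -0.34  1.57  2.46  1.89  0.35 -1.76] dist 104.6 normal err 2.3 lev -0.1
[ 510. -132.  257.] tilt 42.2 az -4.9 q [-1.62 -0.34  1.57  2.46  1.84  0.35 -1.72] dist 101.4 normal err 3.0 lev -0.2
[ 507. -131.  253.] tilt 41.4 az -5.0 q [-1.62 -0.34  1.57  2.46  1.8   0.35 -1.69] dist 98.7 normal err 3.8 lev -0.2
[ 504. -130.  251.] tilt 40.7 az -5.2 q [-1.63 -0.34  1.57  2.46  1.77  0.36 -1.66] dist 96.4 normal err 4.4 lev -0.3
[ 501. -129.  248.] tilt 40.1 az -5.3 q [-1.63 -0.34  1.57  2.46  1.74  0.36 -1.63] dist 94.5 normal err 5.0 lev -0.3
[ 499. -128.  246.] tilt 39.5 az -5.5 q [-1.64 -0.34  1.57  2.46  1.71  0.36 -1.61] dist 92.9 normal err 5.6 lev -0.4
[ 497. -128.  244.] tilt 39.0 az -5.6 q [-1.64 -0.34  1.57  2.46  1.68  0.37 -1.59] dist 91.6 normal err 6.1 lev -0.5
[ 495. -127.  242.] tilt 38.6 az -5.8 q [-1.64 -0.34  1.57  2.46  1.66  0.37 -1.57] dist 90.4 normal err 6.5 lev -0.6

[600. -30. 400.] tilt 43.9 az -4.8 q [-0.89 -0.01  0.79  2.09  0.43  0.32 -0.54] dist 0.0 normal err 1.5 lev -0.1
[600. -30. 400.] tilt 43.9 az -4.8 q [-
[... 320 characters left out ...]
-131.  253.] tilt 41.2 az -5.1 q [-1.62 -0.34  1.57  2.46  1.79  0.35 -1.68] dist 98.1 normal err 4.0 lev -0.3
[ 503. -130.  250.] tilt 40.6 az -5.2 q [-1.63 -0.34  1.57  2.46  1.76  0.36 -1.65] dist 95.9 normal err 4.6 lev -0.3
[ 501. -129.  247.] tilt 40.0 az -5.3 q [-1.63 -0.34  1.57  2.46  1.73  0.36 -1.62] dist 94.1 normal err 5.2 lev -0.4
[ 498. -128.  245.] tilt 39.4 az -5.5 q [-1.64 -0.34  1.57  2.46  1.7   0.37 -1.6 ] dist 92.5 normal err 5.7 lev -0.5
[ 496. -127.  243.] tilt 38.9 az -5.7 q [-1.64 -0.34  1.57  2.46  1.68  0.37 -1.58] dist 91.2 normal err 6.2 lev -0.5
[ 494. -127.  241.] tilt 38.5 az -5.8 q [-1.64 -0.34  1.57  2.46  1.66  0.37 -1.56] dist 90.2 normal err 6.7 lev -0.6
```

```bash
cat > s1.py <<'E'
from go import *
q=np.array([-0.883,-0.166,0.997,2.279,0.431,0.201,-0.307])
print("A: far-low approach")
a=goto(q,np.array([700,0,400.]),2);a=goto(a,np.array([720,0,165.]),1);a=goto(a,np.array([620,-20,160.]),1);a=goto(a,np.array([521.4,-137.3,156.1]),6)
E
python3 s1.py
```

```text
A: far-low approach
[700.   0. 400.] tilt 43.9 az -4.8 q [-0.81  0.24  0.83  1.9  -0.25  0.32  0.07] dist 0.0 normal err 1.5 lev -0.1
[700.   0. 400.] tilt 43.9 az -4.8 q [-0.81  0.24  0.83  1.9  -0.25  0.32  0.07] dist 0.0 normal err 1.5 lev -0.1
[762.  10. 259.] tilt 41.1 az -5.4 q [-0.57  0.5   0.63  1.92 -1.09  0.17  0.83] dist 103.8 normal err 4.1 lev -0.4
[649. -13. 267.] tilt 38.3 az -5.9 q [-0.71  0.35  0.78  2.13 -1.09  0.17  0.9 ] dist 111.6 normal err 6.8 lev -0.6
[ 533. -156.  258.] tilt 36.1 az -5.0 q [ 0.08  0.16  0.22  2.28 -1.09  0.17  1.24] dist 104.2 normal err 8.9 lev -0.1
[ 534. -153.  240.] tilt 34.3 az -4.2 q [ 0.11  0.19  0.18  2.28 -1.09  0.17  1.24] dist 86.1 normal err 10.8 lev 0.2
[ 533. -151.  225.] tilt 32.8 az -3.5 q [ 0.13  0.22  0.16  2.28 -1.09  0.17  1.24] dist 71.2 normal err 12.3 lev 0.5
[ 532. -149.  213.] tilt 31.6 az -2.8 q [ 0.14  0.24  0.15  2.28 -1.09  0.17  1.24] dist 58.8 normal err 13.5 lev 0.8
[ 531. -147.  203.] tilt 30.5 az -2.3 q [ 0.15  0.26  0.14  2.28 -1.09  0.17  1.24] dist 48.6 normal err 14.5 lev 1.0
[ 530. -146.  194.] tilt 29.7 az -1.8 q [ 0.15  0.27  0.13  2.28 -1.09  0.17  1.24] dist 40.2 normal err 15.4 lev 1.2
```

```bash
cat > s2.py <<'E'
from go import *
q0=np.array([-0.883,-0.166,0.997,2.279,0.431,0.201,-0.307])
T=np.array([521.4,-137.3,156.1])
for wp in ([(513,-134,275),(620,-60,260),(720,0,200),(600,-60,170)],[(560,-100,290),(650,-20,240),(740,20,180),(600,-60,170)],[(600,-30,300),(700,0,220),(740,20,180),(600,-60,170)]):
    q=q0;print(wp)
    for p in wp: q=goto(q,np.array(p,float),1)
    goto(q,T,4)
E
python3 s2.py
```

```text
[(513, -134, 275), (620, -60, 260), (720, 0, 200), (600, -60, 170)]
[ 513. -134.  275.] tilt 43.9 az -4.8 q [-1.53 -0.34  1.47  2.45  1.81  0.35 -1.69] dist 0.0 normal err 1.5 lev -0.1
[581. -56. 301.] tilt 44.0 az -4.8 q [-1.89 -0.34  1.57  2.31  1.57  0.52 -1.61] dist 56.7 normal err 1.5 lev -0.1
[597.  -5. 316.] tilt 44.1 az -4.5 q [-2.03 -0.34  1.57  2.26  1.48  0.62 -1.61] dist 168.8 normal err 1.5 lev 0.1
[538. -53. 264.] tilt 43.8 az -4.6 q [-1.9  -0.34  1.57  2.46  1.81  0.54 -1.89] dist 112.7 normal err 1.7 lev 0.0
[ 512. -133.  260.] tilt 42.9 az -4.6 q [-1.61 -0.34  1.57  2.46  1.88  0.35 -1.75] dist 104.0 normal err 2.4 lev -0.0
[ 509. -132.  256.] tilt 42.0 az -4.7 q [-1.62 -0.34  1.57  2.46  1.84  0.35 -1.71] dist 100.9 normal err 3.2 lev -0.0
[ 506. -131.  253.] tilt 41.3 az -4.8 q [-1.62 -0.34  1.57  2.46  1.8   0.35 -1.68] dist 98.3 normal err 3.9 lev -0.1
[ 503. -130.  250.] tilt 40.6 az -5.0 q [-1.63 -0.34  1.57  2.46  1.76  0.35 -1.65] dist 96.1 normal err 4.5 lev -0.2
[(560, -100, 290), (650, -20, 240), (740, 20, 180), (600, -60, 170)]
[ 560. -100.  290.] tilt 43
[... 1201 characters left out ...]

[597.   9. 316.] tilt 44.2 az -4.1 q [-2.07 -0.34  1.57  2.26  1.49  0.64 -1.64] dist 197.7 normal err 1.4 lev 0.3
[538. -52. 264.] tilt 43.9 az -4.2 q [-1.89 -0.34  1.57  2.46  1.81  0.53 -1.89] dist 112.8 normal err 1.6 lev 0.2
[ 512. -133.  260.] tilt 42.9 az -4.2 q [-1.6  -0.34  1.57  2.46  1.89  0.34 -1.76] dist 104.4 normal err 2.3 lev 0.2
[ 509. -132.  256.] tilt 42.1 az -4.3 q [-1.61 -0.34  1.57  2.46  1.85  0.34 -1.72] dist 101.3 normal err 3.1 lev 0.1
[ 506. -131.  253.] tilt 41.4 az -4.4 q [-1.61 -0.34  1.57  2.46  1.81  0.34 -1.68] dist 98.7 normal err 3.8 lev 0.1
[ 503. -130.  250.] tilt 40.7 az -4.6 q [-1.62 -0.34  1.57  2.46  1.77  0.35 -1.65] dist 96.5 normal err 4.5 lev 0.0
```

```bash
nproc
cat > srch.py <<'E'
from go import *
import sys,multiprocessing as mp
q0=np.array([-0.883,-0.166,0.997,2.279,0.431,0.201,-0.307]);T=np.array([521.4,-137.3,156.1])
def ok(a,b):
    for s in np.linspace(0,1,15):
        p=a+(b-a)*s
        if 545<p[0] and p[1]<-70 and p[2]<420: return False
    return True
def one(seed):
    rng=np.random.default_rng(seed);n=rng.integers(1,4);q=q0;W=[]
    p=fk(q,P)[0]
    for k in range(n):
        for _ in range(50):
            w=np.array([rng.uniform(420,780),rng.uniform(-140,330),rng.uniform(220,650)])
            if ok(p,w) and np.linalg.norm(w-p)<700: break
        nc=1+int(np.linalg.norm(w-p)>330)
        q=goto(q,w,nc,verbose=False);p=fk(q,P)[0];W.append(w.round(0).tolist())
    q=goto(q,np.array([590,-40,170.]),1+int(np.linalg.norm(p-[590,-40,170.])>330),verbose=False)
    q=goto(q,T,2,verbose=False);p,R=fk(q,P)
    return np.linalg.norm(p-T),np.degrees(np.arccos(R[:,1]@d)),np.degrees(np.arcsin(R[2,0])),W,q.round(2).tolist()
if __name__=="__main__":
    with mp.Pool() as po: S=po.map(one,range(240),chunksize=2)
    S.sort(key=lambda s:s[0]+s[1]*4)
    for s in S[:8]:print(round(s[0]),round(s[1],1),round(s[2],1),s[3],s[4])
E
time OMP_NUM_THREADS=1 timeout 560 python3 srch.py
```

```text
4
16 4.7 0.1 [[492.0, -98.0, 501.0], [585.0, 324.0, 586.0], [721.0, -116.0, 459.0]] [1.18, 0.78, -1.52, 2.46, 1.93, 0.86, -1.74]
17 4.7 0.1 [[684.0, 245.0, 282.0], [692.0, -129.0, 462.0]] [1.18, 0.78, -1.52, 2.46, 1.93, 0.86, -1.74]
20 4.1 0.1 [[446.0, -115.0, 567.0], [452.0, 80.0, 486.0], [618.0, -77.0, 522.0]] [1.18, 0.78, -1.52, 2.46, 1.95, 0.86, -1.74]
21 4.0 0.0 [[576.0, 329.0, 649.0], [761.0, -50.0, 515.0]] [1.18, 0.78, -1.52, 2.46, 1.95, 0.87, -1.75]
20 4.3 -0.3 [[426.0, 321.0, 532.0], [616.0, -29.0, 481.0]] [1.17, 0.78, -1.52, 2.46, 1.94, 0.87, -1.75]
21 4.0 -0.0 [[441.0, -22.0, 501.0]] [1.18, 0.78, -1.52, 2.46, 1.95, 0.87, -1.75]
21 4.0 -0.0 [[554.0, 128.0, 383.0], [537.0, 133.0, 509.0], [726.0, -23.0, 527.0]] [1.18, 0.78, -1.52, 2.46, 1.95, 0.87, -1.75]
20 4.2 -0.3 [[590.0, 78.0, 426.0], [737.0, 233.0, 319.0], [659.0, -56.0, 446.0]] [1.17, 0.78, -1.52, 2.46, 1.94, 0.87, -1.75]
real	2m20.742s
user	8m54.792s
sys	0m0.421s
```

Run:
```python
from h import *
s=load("side0.pkl");t=load("top0.pkl")
print("rod base side",plane(s,290+130/4,70+425/4,5).round(0)); print("rod mid side pixel ray at x.. depth",dep(s,290+130/4,70+280/4).round(0))
print("foot corners side",[plane(s,290+a/4,70+b/4,5).round(0).tolist() for a,b in [(38,465),(145,508),(222,405),(118,372)]])
print("rod top img",plane(t,380+165/5,145+185/5,5).round(0),dep(t,380+165/5,145+185/5).round(0))
```

```text
rod base side [ 655. -187.    5.]
rod mid side pixel ray at x.. depth [ 649. -175.  144.]
foot corners side [[699.0, -119.0, 5.0], [610.0, -106.0, 5.0], [601.0, -235.0, 5.0], [689.0, -242.0, 5.0]]
rod top img [ 656. -179.    5.] [ 653. -176.   26.]
```

The model matches the measured states closely, so I'll use it to plan. The route goes back up to (441,-22,501), then to (590,-40,170), then to the target, with the elbow on the right side and the wrist flipped. It clears the reader's rod at (655,-180).

```bash
cat > nx.py <<'E'
import sys
from st2 import *
import go
W=np.array([float(a) for a in sys.argv[1:4]]);step=float(sys.argv[4]) if len(sys.argv)>4 else 33
q=go.goto(s["joint_positions"].copy(),W,1,stepmm=step)
p=path(s["eef_pos"],[W],10,step);rows(s,p,[0]*10)
E
python3 nx.py 441 -22 501
```

```text
t 19.72 q [-0.883, -0.166, 0.997, 2.279, 0.431, 0.201, -0.307] p [516.9, -140.1, 357.2] r [2.3745, 0.0022, 1.4887] gap 3.8 F [-1.1, -0.6, -2.1] T [0.03, 0.9, 0.01]
toolz tilt 43.95 az -4.8 tool x elev -0.12 tool y az -4.6 pos az -15.2
[442. -22. 501.] tilt 43.9 az -4.8 q [ 0.08 -0.34 -0.18  2.06  0.12  0.66 -0.26] dist 1.3 normal err 1.6 lev -0.1
rows [18, 6, -27, 0, 37, 13, -54, 0, 55, 19, -80, 0, 73, 25, -107, 0, 91, 32, -134, 0, 110, 38, -161, 0, 111, 39, -163, 0, 111, 39, -163, 0, 111, 39, -163, 0, 111, 39, -163, 0]
```

```bash
cat > s3.py <<'E'
from go import *
from multiprocessing import Pool
q0=np.array([-0.883,-0.166,0.997,2.279,0.431,0.201,-0.307]);T=np.array([521.4,-137.3,156.1])
def one(a):
    W,M=a
    q1=goto(q0,np.array(W,float),1,verbose=False);q2=goto(q1,np.array(M,float),2,verbose=False);q=goto(q2,T,2,verbose=False);p,R=fk(q,P)
    return W,M,q1.round(2).tolist(),q2.round(2).tolist(),round(np.linalg.norm(p-T)),round(np.degrees(np.arccos(R[:,1]@d)),1)
L=[(W,M) for W in [(480,0,480),(480,60,450),(500,0,520),(520,60,450),(480,100,400),(520,0,450),(560,100,500)] for M in [(590,-40,170),(560,20,200)]]
for r in Pool(4).map(one,L,1):print(*r)
E
OMP_NUM_THREADS=1 python3 s3.py
```

```text
(480, 0, 480) (590, -40, 170) [-0.73, -0.31, 0.27, 2.08, 0.66, 0.76, -0.87] [0.34, 0.43, -0.6, 2.42, 2.34, 0.55, -2.47] 25 3.6
(480, 0, 480) (560, 20, 200) [-0.73, -0.31, 0.27, 2.08, 0.66, 0.76, -0.87] [0.27, 0.35, -0.73, 2.46, 2.09, 0.61, -2.4] 29 2.9
(480, 60, 450) (590, -40, 170) [-0.71, -0.23, 0.13, 2.13, 0.74, 0.73, -1.1] [0.24, 0.42, -0.46, 2.44, 2.46, 0.55, -2.6] 30 2.9
(480, 60, 450) (560, 20, 200) [-0.71, -0.23, 0.13, 2.13, 0.74, 0.73, -1.1] [0.7, 0.67, -1.52, 2.46, 1.81, 1.11, -2.09] 31 2.3
(500, 0, 520) (590, -40, 170) [-0.73, -0.28, 0.29, 1.97, 0.59, 0.82, -0.76] [0.4, 0.44, -0.67, 2.42, 2.31, 0.57, -2.43] 24 3.6
(500, 0, 520) (560, 20, 200) [-0.73, -0.28, 0.29, 1.97, 0.59, 0.82, -0.76] [0.06, 0.31, -0.44, 2.46, 2.2, 0.51, -2.51] 26 3.3
(520, 60, 450) (590, -40, 170) [-0.75, -0.17, 0.23, 2.09, 0.74, 0.68, -1.05] [0.09, 0.4, -0.26, 2.44, 2.58, 0.49, -2.74] 28 3.3
(520, 60, 450) (560, 20, 200) [-0.75, -0.17, 0.23, 2.09, 0.74, 0.68, -1.05] [0.64, 0.56, -1.34, 2.46, 1.87, 0.96, -2.16] 31 2.4
(480, 100, 400) (590, -40, 170) [-0.67, -0.15, 0.01, 2.22, 0.88, 0.66, -1.36] [0.36, 0.44, -0.6, 2.45, 2.44, 0.59, -2.55] 32 2.2
(480, 100, 400) (560, 20, 200) [-0.67, -0.15, 0.01, 2.22, 0.88, 0.66, -1.36] [0.7, 0.68, -1.52, 2.46, 1.81, 1.11, -2.09] 32 2.3
(520, 0, 450) (590, -40, 170) [-0.72, -0.21, 0.36, 2.1, 0.67, 0.61, -0.86] [0.24, 0.41, -0.46, 2.43, 2.44, 0.53, -2.58] 27 3.4
(520, 0, 450) (560, 20, 200) [-0.72, -0.21, 0.36, 2.1, 0.67, 0.61, -0.86] [0.64, 0.57, -1.35, 2.46, 1.87, 0.96, -2.15] 31 2.4
(560, 100, 500) (590, -40, 170) [-0.82, -0.1, 0.27, 1.9, 0.66, 0.79, -0.97] [0.16, 0.4, -0.34, 2.43, 2.53, 0.5, -2.68] 26 3.4
(560, 100, 500) (560, 20, 200) [-0.82, -0.1, 0.27, 1.9, 0.66, 0.79, -0.97] [0.17, 0.33, -0.6, 2.46, 2.14, 0.57, -2.45] 28 3.0
```

```bash
python3 nx.py 520 60 450
```

```text
t 19.72 q [-0.883, -0.166, 0.997, 2.279, 0.431, 0.201, -0.307] p [516.9, -140.1, 357.2] r [2.3745, 0.0022, 1.4887] gap 3.8 F [-1.1, -0.6, -2.1] T [0.03, 0.9, 0.01]
toolz tilt 43.95 az -4.8 tool x elev -0.12 tool y az -4.6 pos az -15.2
[520.  60. 450.] tilt 43.9 az -4.8 q [-0.75 -0.17  0.23  2.09  0.74  0.68 -1.05] dist 0.0 normal err 1.6 lev -0.1
rows [30, 8, -11, 0, 60, 16, -23, 0, 90, 25, -34, 0, 119, 33, -46, 0, 149, 41, -57, 0, 179, 49, -69, 0, 200, 55, -76, 0, 200, 55, -76, 0, 200, 55, -76, 0, 200, 55, -76, 0]
```

Request:
drive_tool:
  series: [30,8,-11,0,60,16,-23,0,90,25,-34,0,119,33,-46,0,149,41,-57,0,179,49,-69,0,200,55,-76,0,200,55,-76,0,200,55,-76,0,200,55,-76,0]

```text
time: 20.55
eef_pos: [519.9, 59.0, 448.5]
eef_rot: [2.376, 0.002, 1.487]
wrist_force: [0.6, 0.2, -0.5]
finger_gap: 4.2
```

```bash
python3 nx.py 590 -40 170
```

```text
t 20.55 q [-0.554, -0.154, 0.079, 2.084, 0.683, 0.642, -0.992] p [519.9, 59.0, 448.5] r [2.3764, 0.0025, 1.4867] gap 4.2 F [0.6, 0.2, -0.5] T [0.1, 0.79, -0.03]
toolz tilt 43.84 az -5.0 tool x elev -0.14 tool y az -4.7 pos az 6.5
[603.  -5. 217.] tilt 42.8 az -6.6 q [-0.04  0.3  -0.2   2.35  2.25  0.36 -2.47] dist 60.1 normal err 2.6 lev -1.1
rows [-10, -15, 28, 0, -20, -30, 55, 0, -30, -45, 83, 0, -40, -59, 111, 0, -50, -74, 139, 0, -60, -89, 166, 0, -70, -104, 194, 0, -80, -119, 222, 0, -90, -134, 249, 0, -92, -137, 255, 0]
```

```bash
python3 nx.py 590 -40 170 20 | tail -2;  python3 nx.py 590 -20 230 26 | tail -2
```

```text
[567.   0. 281.] tilt 43.5 az -5.2 q [-0.18  0.13 -0.04  2.34  1.85  0.23 -2.07] dist 120.7 normal err 1.9 lev -0.3
rows [-6, -9, 17, 0, -12, -18, 34, 0, -18, -27, 50, 0, -24, -36, 67, 0, -30, -45, 84, 0, -36, -54, 101, 0, -42, -63, 118, 0, -49, -72, 134, 0, -55, -81, 151, 0, -61, -90, 168, 0]
[593.  -3. 259.] tilt 43.2 az -5.7 q [-0.18  0.2  -0.02  2.32  2.08  0.24 -2.3 ] dist 34.1 normal err 2.1 lev -0.5
rows [-8, -10, 23, 0, -15, -21, 45, 0, -23, -31, 68, 0, -31, -41, 90, 0, -39, -52, 113, 0, -46, -62, 135, 0, -54, -72, 158, 0, -62, -83, 181, 0, -70, -93, 203, 0, -72, -96, 211, 0]
```

Request:
drive_tool:
  series: [-6,-9,17,0,-12,-18,34,0,-18,-27,50,0,-24,-36,67,0,-30,-45,84,0,-36,-54,101,0,-42,-63,118,0,-49,-72,134,0,-55,-81,151,0,-61,-90,168,0]

```text
time: 21.38
eef_pos: [561.4, -4.0, 287.7]
eef_rot: [2.372, 0.013, 1.477]
wrist_force: [-0.6, -0.3, -0.8]
finger_gap: 4.3
```

```bash
python3 nx.py 590 -40 170 20
```

```text
t 21.38 q [-0.325, 0.105, 0.115, 2.357, 1.856, 0.219, -2.084] p [561.4, -4.0, 287.7] r [2.372, 0.0129, 1.4775] gap 4.3 F [-0.6, -0.3, -0.8] T [0.05, 0.71, -0.07]
toolz tilt 44.1 az -6.1 tool x elev -0.74 tool y az -4.6 pos az -0.4
[590. -40. 170.] tilt 44.1 az -6.1 q [ 0.16  0.41 -0.35  2.45  2.57  0.55 -2.72] dist 0.0 normal err 1.5 lev -0.7
rows [-5, -9, 17, 0, -10, -19, 34, 0, -15, -28, 51, 0, -20, -38, 68, 0, -25, -47, 85, 0, -30, -56, 102, 0, -32, -59, 107, 0, -32, -59, 107, 0, -32, -59, 107, 0, -32, -59, 107, 0]
```

Request:
drive_tool:
  series: [-5,-9,17,0,-10,-19,34,0,-15,-28,51,0,-20,-38,68,0,-25,-47,85,0,-30,-56,102,0,-32,-59,107,0,-32,-59,107,0,-32,-59,107,0,-32,-59,107,0]

```text
time: 22.22
eef_pos: [590.1, -40.6, 171.2]
eef_rot: [2.371, 0.013, 1.477]
wrist_force: [0.3, 0.7, -0.5]
finger_gap: 3.9
```

Run:
```python
from tgt import *
import go
q=s["joint_positions"].copy()
print("sim to T");go.goto(q,T,5)
for off in [(10,-4,5),(6,-3,6),(15,-6,8)]:
    print(off);go.goto(q,T+np.array(off),3)
```

```text
t 22.22 q [0.119, 0.408, -0.293, 2.455, 2.612, 0.539, -2.763] p [590.1, -40.6, 171.2] r [2.3713, 0.0134, 1.477] gap 3.9 F [0.3, 0.7, -0.5] T [0.13, 0.81, 0.01]
toolz tilt 44.14 az -6.2 tool x elev -0.77 tool y az -4.6 pos az -3.9
turn 0.0193 normal err deg 0.84 yp [ 0.713 -0.077  0.696] xp [-0.107 -0.994  0.   ]
TCP target [ 522.1 -137.4  156.1] label by tool model now [587.4 -67.1 175.4] remaining [-68.5 -96.8 -15.4]
sim to T
[ 552. -150.  173.] tilt 43.6 az -6.0 q [ 1.16  0.79 -1.52  2.46  2.    0.91 -1.79] dist 36.3 normal err 1.8 lev -0.7
[ 550. -149.  171.] tilt 43.2 az -5.8 q [ 1.17  0.79 -1.52  2.46  1.99  0.91 -1.78] dist 33.5 normal err 2.2 lev -0.6
[ 547. -148.  170.] tilt 42.7 az -5.7 q [ 1.17  0.79 -1.52  2.46  1.98  0.9  -1.77] dist 30.8 normal err 2.5 lev -0.5
[ 545. -147.  169.] tilt 42.4 az -5.5 q [ 1.17  0.79 -1.52  2.46  1.97  0.89 -1.77] dist 28.4 normal err 2.9 lev -0.4
[ 544. -146.  168.] tilt 42.0 az -5.4 q [ 1.17  0.78 -1.52  2.46  1.96  0.89 -1.77] dist 26.1 normal err 3.2 lev -0.4
(10, -4, 5)
[ 553. -150.  173.] tilt 43.8 az -6.1 q [ 1.16  0.8  -1.52  2.46  2
[... 317 characters left out ...]
 tilt 43.7 az -6.1 q [ 1.17  0.78 -1.52  2.46  2.    0.9  -1.79] dist 28.3 normal err 1.7 lev -0.7
[ 549. -149.  174.] tilt 43.4 az -5.9 q [ 1.17  0.78 -1.52  2.46  1.99  0.9  -1.78] dist 26.1 normal err 2.0 lev -0.6
[ 548. -148.  173.] tilt 43.0 az -5.8 q [ 1.17  0.78 -1.52  2.46  1.98  0.89 -1.78] dist 24.0 normal err 2.3 lev -0.6
(15, -6, 8)
[ 553. -150.  173.] tilt 43.8 az -6.1 q [ 1.16  0.8  -1.52  2.46  2.    0.92 -1.79] dist 19.7 normal err 1.6 lev -0.7
[ 552. -149.  172.] tilt 43.6 az -6.0 q [ 1.16  0.79 -1.52  2.46  2.    0.91 -1.79] dist 18.1 normal err 1.8 lev -0.7
[ 551. -149.  172.] tilt 43.4 az -5.9 q [ 1.16  0.79 -1.52  2.46  1.99  0.91 -1.78] dist 16.7 normal err 2.0 lev -0.6
```

```bash
cat > s4.py <<'E'
from go import *
from multiprocessing import Pool
import itertools
q0=np.array([0.119,0.408,-0.293,2.455,2.612,0.539,-2.763]);T=np.array([522.1,-137.4,156.1])
def desc(q):
    p,R=fk(q,P);z=R[:,2];nd=np.degrees(np.arcsin(z@d));phi=np.degrees(np.arctan2(z@np.cross(d,-t),z@(-t)));return p.round(0),"offplane",nd.round(1),"phi",phi.round(1),"normal",np.degrees(np.arccos(R[:,1]@d)).round(1),"lev",np.degrees(np.arcsin(R[2,0])).round(1),q.round(2)
def one(v):
    q=goto(q0,T,1,verbose=False);out=[]
    for k in range(2):
        p=fk(q,P)[0];q=goto(q,p+np.array(v)*250,1,verbose=False,stepmm=41)
    a=desc(q);q=goto(q,T,1,verbose=False);b=desc(q)
    return v,a,np.linalg.norm(fk(q,P)[0]-T).round(0),b
if __name__=="__main__":
    print(desc(q0))
    V=[np.array(v)/np.linalg.norm(v) for v in itertools.product([-1,0,1],repeat=3) if any(v) and v[2]>-1]
    V+=[np.array([-.85,.1,-.5])]
    for r in Pool(4).map(one,V,1): print(r[0].round(1),*r[1][1:-1],"=>T dist",r[2],*r[3][1:])
E
OMP_NUM_THREADS=1 python3 s4.py
```

```text
(array([590., -41., 171.]), 'offplane', np.float64(-0.9), 'phi', np.float64(-0.0), 'normal', np.float64(1.5), 'lev', np.float64(-0.8), array([ 0.12,  0.41, -0.29,  2.46,  2.61,  0.54, -2.76]))
[-0.7 -0.7  0. ] offplane -1.4 phi 0.1 normal 1.8 lev -0.7 =>T dist 216.0 offplane -2.5 phi 1.3 normal 2.8 lev 0.0 [ 1.94  0.61 -1.52  2.39  1.56  0.23 -0.9 ]
[-0.6 -0.6  0.6] offplane -1.5 phi -0.2 normal 1.8 lev -0.9 =>T dist 187.0 offplane -2.5 phi 0.4 normal 2.8 lev -0.5 [ 1.76  0.18 -1.24  2.33 -1.09  0.17  1.53]
[-1.  0.  0.] offplane -3.6 phi 1.5 normal 3.7 lev 0.5 =>T dist 129.0 offplane -5.2 phi 2.6 normal 5.3 lev 1.2 [ 1.68  0.5  -1.52  2.38  1.57  0.3  -1.17]
[-0.7  0.   0.7] offplane -0.8 phi -1.5 normal 1.4 lev -1.9 =>T dist 39.0 offplane -1.3 phi -1.4 normal 1.8 lev -1.8 [ 1.13  0.79 -1.52  2.46  1.98  0.96 -1.8 ]
[-0.7  0.7  0. ] offplane -3.4 phi -0.3 normal 3.6 lev -1.0 =>T dist 141.0 offplane -4.5 phi -0.4 normal 4.6 lev -1.1 [ 0.96  0.2  -1.27  2.46  1.75  0.42 -1.94]
[-0.6  0.6  0.6] offplane -1.7 phi -0.7 normal 2.1 lev -1.3 =>T dist 179.0 offplane -2.6 phi -0.8 normal 2.9 
[... 1238 characters left out ...]
 phi 0.1 normal 1.8 lev -0.7 [ 0.94  0.93 -1.38  2.09  1.93  0.92 -1.53]
[0.7 0.  0.7] offplane -1.4 phi 0.1 normal 1.8 lev -0.7 =>T dist 203.0 offplane -1.4 phi 0.1 normal 1.8 lev -0.7 [ 1.13  0.65 -1.52  2.05  1.54  0.77 -1.29]
[0.7 0.7 0. ] offplane -1.4 phi 0.1 normal 1.8 lev -0.7 =>T dist 184.0 offplane -1.4 phi 0.1 normal 1.8 lev -0.7 [ 0.71  0.86 -1.41  2.27  1.93  1.13 -1.88]
[0.6 0.6 0.6] offplane -1.4 phi 0.1 normal 1.8 lev -0.7 =>T dist 191.0 offplane -1.4 phi 0.1 normal 1.8 lev -0.7 [ 0.9   0.63 -1.52  2.19  1.65  0.91 -1.65]
[-0.8  0.1 -0.5] offplane -3.9 phi 3.8 normal 4.0 lev 2.0 =>T dist 49.0 offplane -4.3 phi 4.0 normal 4.4 lev 2.2 [ 1.35  0.85 -1.52  2.46  1.98  0.76 -1.6 ]
```

```bash
cat > s5.py <<'E'
from s4 import *
def one(a):
    v,L,n=a
    q=goto(q0,T,1,verbose=False)
    for k in range(n): q=goto(q,T+np.array(v)*L,1,verbose=False)
    q=goto(q,T,1,verbose=False);q=goto(q,T,1,verbose=False);return v,L,n,(fk(q,P)[0]-T).round(0),desc(q)[1:]
if __name__=="__main__":
    A=[(v,L,n) for v in [(-.85,.1,-.5),(-.6,.5,-.6),(-.7,0,-.7),(-.85,.5,-.2),(-.4,0,-.9)] for L,n in((80,2),(80,4),(150,2))]
    for r in Pool(4).map(one,A,1):print(*r)
E
OMP_NUM_THREADS=1 python3 s5.py
```

```text
(-0.85, 0.1, -0.5) 80 2 [13. -5.  7.] ('offplane', np.float64(-4.5), 'phi', np.float64(1.1), 'normal', np.float64(4.6), 'lev', np.float64(0.1), array([ 1.18,  0.78, -1.52,  2.46,  1.93,  0.86, -1.74]))
(-0.85, 0.1, -0.5) 80 4 [ 3. -1.  2.] ('offplane', np.float64(-6.4), 'phi', np.float64(1.8), 'normal', np.float64(6.5), 'lev', np.float64(0.7), array([ 1.18,  0.77, -1.52,  2.46,  1.89,  0.83, -1.71]))
(-0.85, 0.1, -0.5) 150 2 [ 6. -3.  4.] ('offplane', np.float64(-5.6), 'phi', np.float64(2.1), 'normal', np.float64(5.7), 'lev', np.float64(0.8), array([ 1.19,  0.77, -1.52,  2.46,  1.91,  0.83, -1.72]))
(-0.6, 0.5, -0.6) 80 2 [14. -6.  8.] ('offplane', np.float64(-4.5), 'phi', np.float64(0.8), 'normal', np.float64(4.7), 'lev', np.float64(-0.2), array([ 1.17,  0.77, -1.52,  2.46,  1.93,  0.87, -1.75]))
(-0.6, 0.5, -0.6) 80 4 [ 4. -1.  2.] ('offplane', np.float64(-6.5), 'phi', np.float64(1.1), 'normal', np.float64(6.5), 'lev', np.float64(0.1), array([ 1.17,  0.77, -1.52,  2.46,  1.88,  0.85, -1.72]))
(-0.6, 0.5, -0.6) 150 2 [ 8. -3.  4.] ('offplane', np.float64(-5.8), 'phi', np.float64(0.6
[... 1218 characters left out ...]
, np.float64(6.1), 'lev', np.float64(-0.3), array([ 1.16,  0.77, -1.52,  2.46,  1.89,  0.87, -1.73]))
(-0.4, 0, -0.9) 80 2 [16. -7.  9.] ('offplane', np.float64(-4.0), 'phi', np.float64(1.0), 'normal', np.float64(4.1), 'lev', np.float64(-0.0), array([ 1.18,  0.78, -1.52,  2.46,  1.94,  0.87, -1.75]))
(-0.4, 0, -0.9) 80 4 [ 8. -3.  4.] ('offplane', np.float64(-5.5), 'phi', np.float64(1.5), 'normal', np.float64(5.6), 'lev', np.float64(0.4), array([ 1.18,  0.77, -1.52,  2.46,  1.91,  0.85, -1.73]))
(-0.4, 0, -0.9) 150 2 [13. -6.  8.] ('offplane', np.float64(-4.4), 'phi', np.float64(1.5), 'normal', np.float64(4.5), 'lev', np.float64(0.4), array([ 1.18,  0.78, -1.52,  2.46,  1.94,  0.85, -1.74]))
```

```bash
python3 nx.py 522 -137 156 20
```

```text
t 22.22 q [0.119, 0.408, -0.293, 2.455, 2.612, 0.539, -2.763] p [590.1, -40.6, 171.2] r [2.3713, 0.0134, 1.477] gap 3.9 F [0.3, 0.7, -0.5] T [0.13, 0.81, 0.01]
toolz tilt 44.14 az -6.2 tool x elev -0.77 tool y az -4.6 pos az -3.9
[ 552. -149.  173.] tilt 43.6 az -6.0 q [ 1.16  0.79 -1.52  2.46  2.    0.91 -1.79] dist 36.5 normal err 1.8 lev -0.7
rows [-17, -9, -5, 0, -34, -18, -10, 0, -51, -27, -15, 0, -69, -36, -20, 0, -86, -45, -24, 0, -102, -54, -29, 0, -102, -54, -29, 0, -102, -54, -29, 0, -102, -54, -29, 0, -102, -54, -29, 0]
```

Request:
drive_tool:
  series: [-17,-9,-5,0,-34,-18,-10,0,-51,-27,-15,0,-69,-36,-20,0,-86,-45,-24,0,-102,-54,-29,0,-102,-54,-29,0,-102,-54,-29,0,-102,-54,-29,0,-102,-54,-29,0]

```text
time: 23.05
eef_pos: [544.0, -151.0, 168.2]
eef_rot: [2.402, 0.01, 1.476]
wrist_force: [-0.1, 0.6, 0.2]
finger_gap: 4.2
```

```bash
python3 nx.py 395 -122 81 33
```

```text
t 23.05 q [1.172, 0.788, -1.516, 2.46, 1.974, 0.899, -1.77] p [544.0, -151.0, 168.2] r [2.4017, 0.0101, 1.4764] gap 4.2 F [-0.1, 0.6, 0.2] T [0.09, 0.69, -0.02]
toolz tilt 42.4 az -6.0 tool x elev -0.58 tool y az -4.9 pos az -15.5
[ 514. -198.  147.] tilt 40.4 az -4.6 q [ 1.33  0.84 -1.52  2.46  1.97  0.82 -1.62] dist 155.9 normal err 4.7 lev 0.1
rows [3, -32, -7, 0, 6, -64, -14, 0, 9, -96, -21, 0, 12, -128, -28, 0, 15, -160, -35, 0, 16, -170, -38, 0, 16, -170, -38, 0, 16, -170, -38, 0, 16, -170, -38, 0, 16, -170, -38, 0]
```

```bash
python3 -c "
from bench import *;s=sense();print(s['joint_positions'],s['qvel'].round(3))"; python3 nx.py 440 -127 108 33|tail -2
```

```text
[ 1.17240687  0.78839882 -1.51633793  2.46032617  1.97424233  0.89918915
 -1.77044622] [-0.1   -0.008 -0.03  -0.012  0.025  0.063 -0.067]
[ 528. -172.  157.] tilt 40.9 az -5.2 q [ 1.25  0.81 -1.52  2.46  1.96  0.85 -1.69] dist 110.7 normal err 4.2 lev -0.2
rows [4, -32, -7, 0, 8, -64, -15, 0, 12, -96, -22, 0, 15, -119, -27, 0, 15, -119, -27, 0, 15, -119, -27, 0, 15, -119, -27, 0, 15, -119, -27, 0, 15, -119, -27, 0, 15, -119, -27, 0]
```

Request:
drive_tool:
  series: [4,-32,-7,0,8,-64,-15,0,12,-96,-22,0,15,-119,-27,0,15,-119,-27,0,15,-119,-27,0,15,-119,-27,0,15,-119,-27,0,15,-119,-27,0,15,-119,-27,0]

```text
time: 23.88
eef_pos: [525.7, -169.6, 155.4]
eef_rot: [2.439, -0.0, 1.486]
wrist_force: [-0.5, 0.1, 0.1]
finger_gap: 4.3
```

Run:
```python
from tgt import *
import go
q=s["joint_positions"].copy()
for off in [(0,0,0),(-40,5,-25),(-70,0,-40)]:
    print(off);a=go.goto(q,T+np.array(off),1);a=go.goto(a,T,2)
```

```text
t 23.88 q [1.246, 0.808, -1.52, 2.46, 1.944, 0.848, -1.684] p [525.7, -169.6, 155.4] r [2.4387, -0.0003, 1.4856] gap 4.3 F [-0.5, 0.1, 0.1] T [0.07, 0.71, -0.02]
toolz tilt 40.27 az -4.9 tool x elev 0.02 tool y az -4.9 pos az -17.9
turn -0.0005 normal err deg 4.83 yp [ 0.76  -0.065  0.646] xp [-0.085 -0.996 -0.   ]
TCP target [ 521.2 -137.3  156.1] label by tool model now [ 523.4 -196.2  159.3] remaining [-4.5 32.3  0.7]
(0, 0, 0)
[ 533. -142.  163.] tilt 40.0 az -4.8 q [ 1.17  0.77 -1.52  2.46  1.92  0.87 -1.74] dist 13.9 normal err 5.1 lev 0.0
[ 532. -142.  162.] tilt 39.9 az -4.7 q [ 1.17  0.77 -1.52  2.46  1.91  0.86 -1.74] dist 12.7 normal err 5.2 lev 0.1
[ 531. -141.  162.] tilt 39.7 az -4.6 q [ 1.17  0.77 -1.52  2.46  1.91  0.86 -1.74] dist 11.7 normal err 5.4 lev 0.1
(-40, 5, -25)
[ 527. -153.  157.] tilt 39.5 az -4.5 q [ 1.21  0.79 -1.52  2.46  1.91  0.85 -1.71] dist 56.1 normal err 5.6 lev 0.2
[ 529. -140.  160.] tilt 39.3 az -4.4 q [ 1.18  0.77 -1.52  2.46  1.9   0.86 -1.73] dist 9.3 normal err 5.7 lev 0.2
[ 528. -140.  160.] tilt 39.2 az -4.4 q [ 1.18  0.77 -1.52  2.46  1.9   0.86 -1.73] dist 8.6 normal err 5.9 lev 0.2
(-70, 0, -40)
[ 516. -172.  154.] tilt 39.1 az -4.2 q [ 1.27  0.8  -1.52  2.46  1.92  0.81 -1.65] dist 82.5 normal err 5.9 lev 0.3
[ 527. -140.  159.] tilt 39.0 az -4.1 q [ 1.18  0.77 -1.52  2.46  1.89  0.85 -1.73] dist 7.2 normal err 6.0 lev 0.3
[ 527. -140.  159.] tilt 38.9 az -4.1 q [ 1.18  0.77 -1.52  2.46  1.89  0.85 -1.73] dist 6.6 normal err 6.1 lev 0.4
```

```bash
python3 nx.py 481 -132 131 33|tail -2
```

```text
[ 527. -153.  157.] tilt 39.5 az -4.5 q [ 1.21  0.79 -1.52  2.46  1.91  0.85 -1.71] dist 56.3 normal err 5.6 lev 0.2
rows [18, -27, -6, 0, 34, -52, -12, 0, 34, -52, -12, 0, 34, -52, -12, 0, 34, -52, -12, 0, 34, -52, -12, 0, 34, -52, -12, 0, 34, -52, -12, 0, 34, -52, -12, 0, 34, -52, -12, 0]
```

Request:
drive_tool:
  series: [18,-27,-6,0,34,-52,-12,0,34,-52,-12,0,34,-52,-12,0,34,-52,-12,0,34,-52,-12,0,34,-52,-12,0,34,-52,-12,0,34,-52,-12,0,34,-52,-12,0]

```text
time: 24.72
eef_pos: [519.4, -149.2, 152.6]
eef_rot: [2.477, -0.01, 1.493]
wrist_force: [-0.4, 0.5, -0.8]
finger_gap: 4.1
```

Run:
```python
from tgt import *
import go
q=s["joint_positions"].copy()
a=go.goto(q,T,1)
rows(s,[T]*10,[th]*10)
c=capture("wrist");cv2.imwrite("pics/w6.png",c["pixels"]);pickle.dump(c,open("w6.pkl","wb"))
c=capture("side");crop(c,250,40,400,200,5,"pics/s6.png");pickle.dump(c,open("s6.pkl","wb"))
c=capture("top");crop(c,340,120,480,260,5,"pics/t6.png");pickle.dump(c,open("t6.pkl","wb"))
```

```text
t 24.72 q [1.208, 0.783, -1.52, 2.46, 1.881, 0.837, -1.687] p [519.4, -149.2, 152.6] r [2.4768, -0.0097, 1.4928] gap 4.1 F [-0.4, 0.5, -0.8] T [0.07, 0.69, -0.01]
toolz tilt 38.1 az -3.8 tool x elev 0.56 tool y az -4.9 pos az -16.0
turn -0.0157 normal err deg 7.14 yp [ 0.785 -0.052  0.617] xp [-0.066 -0.998 -0.   ]
TCP target [ 520.5 -137.2  156.1] label by tool model now [ 517.5 -175.8  156.3] remaining [ 1.4 11.9  3.7]
[ 522. -138.  157.] tilt 38.0 az -3.7 q [ 1.18  0.76 -1.52  2.46  1.87  0.84 -1.71] dist 1.3 normal err 7.0 lev 0.5
rows [12, 2, -3, -0.016, 12, 2, -3, -0.016, 12, 2, -3, -0.016, 12, 2, -3, -0.016, 12, 2, -3, -0.016, 12, 2, -3, -0.016, 12, 2, -3, -0.016, 12, 2, -3, -0.016, 12, 2, -3, -0.016, 12, 2, -3, -0.016]
```

View pics/w6.png

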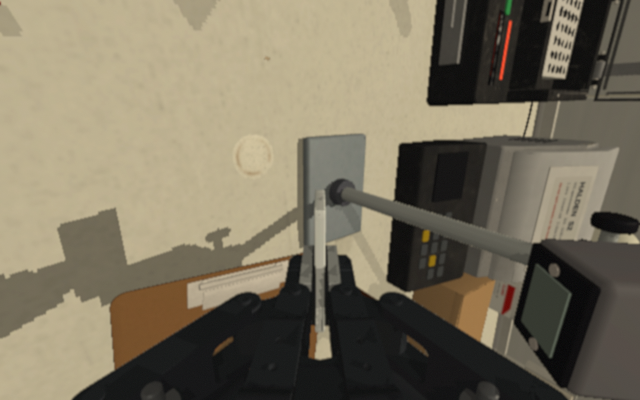

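View pics/s6.png

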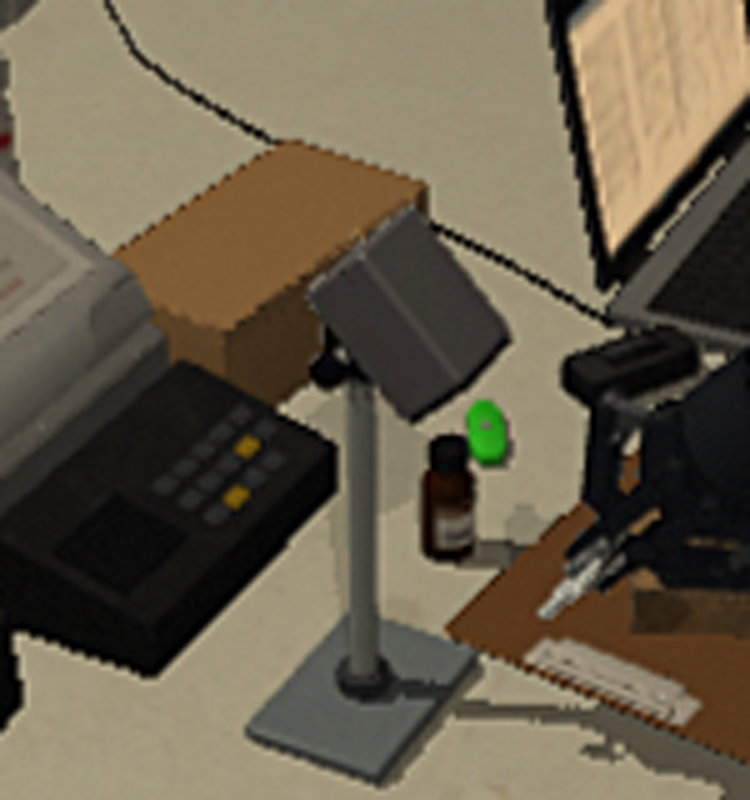

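View pics/t6.png

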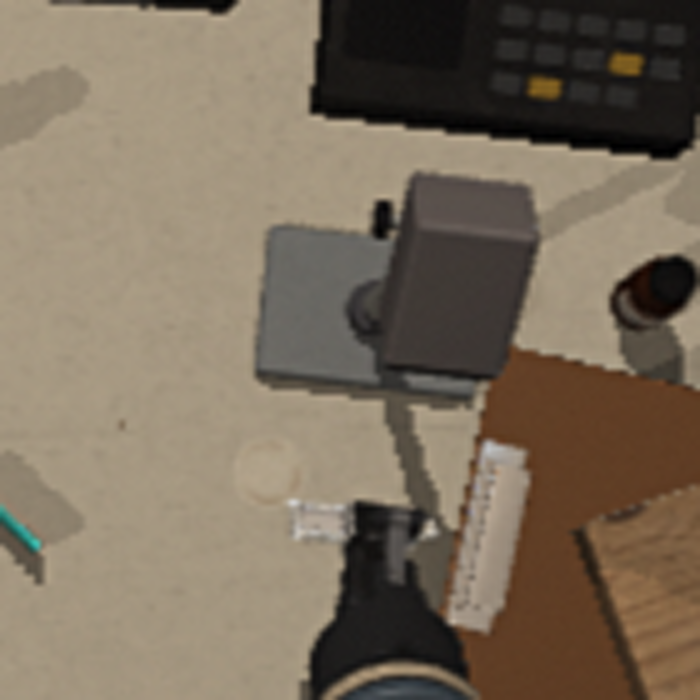

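The plate is held near the read point: in the wrist view it lies at (320,240) with the reader at the right, touching nothing. The last push cost more tilt than modelled, leaving the normal 7° off. I'll check in the model whether a push in another direction recovers some.

```bash
cat > s6.py <<'E'
from s4 import desc
from go import *
from multiprocessing import Pool
q0=np.array([1.208,0.783,-1.5199,2.4603,1.881,0.837,-1.687]);T=np.array([520.5,-137.2,156.1])
def one(a):
    v,n=a;q=q0
    p0=fk(q,P)[0]
    for k in range(n): q=goto(q,p0+np.array(v),1,verbose=False,stepmm=41)
    m=desc(q);q=goto(q,T,2,verbose=False)
    return np.round(v),n,m[0],(fk(q,P)[0]-T).round(0),desc(q)[1:]
if __name__=="__main__":
    V=[]
    for azd in range(0,360,30):
        for el in(0,45,75):
            V.append((250*np.array([np.cos(np.radians(azd))*np.cos(np.radians(el)),np.sin(np.radians(azd))*np.cos(np.radians(el)),np.sin(np.radians(el))]),2))
    R=Pool(4).map(one,V,1)
    R.sort(key=lambda r:r[4][5])
    for r in R[:14]:print(*r)
E
OMP_NUM_THREADS=1 python3 s6.py
```

```text
[250.   0.   0.] 2 [ 769. -149.  152.] [ 1. -1.  1.] ('offplane', np.float64(-7.0), 'phi', np.float64(1.5), 'normal', np.float64(7.1), 'lev', np.float64(0.5), array([ 1.18,  0.76, -1.52,  2.46,  1.87,  0.84, -1.71]))
[177.   0. 177.] 2 [ 696. -149.  329.] [ 1. -1.  1.] ('offplane', np.float64(-7.0), 'phi', np.float64(1.5), 'normal', np.float64(7.1), 'lev', np.float64(0.5), array([ 1.18,  0.76, -1.52,  2.46,  1.87,  0.84, -1.71]))
[ 65.   0. 241.] 2 [ 584. -149.  393.] [ 1. -1.  1.] ('offplane', np.float64(-7.0), 'phi', np.float64(1.5), 'normal', np.float64(7.1), 'lev', np.float64(0.5), array([ 1.18,  0.76, -1.52,  2.46,  1.87,  0.84, -1.71]))
[217. 125.   0.] 2 [736. -24. 152.] [ 1. -1.  1.] ('offplane', np.float64(-7.0), 'phi', np.float64(1.5), 'normal', np.float64(7.1), 'lev', np.float64(0.5), array([ 1.18,  0.76, -1.52,  2.46,  1.87,  0.84, -1.71]))
[153.  88. 177.] 2 [672. -61. 329.] [ 1. -1.  1.] ('offplane', np.float64(-7.0), 'phi', np.float64(1.5), 'normal', np.float64(7.1), 'lev', np.float64(0.5), array([ 1.18,  0.76, -1.52,  2.46,  1.87,  0.84, -1.71]))
[ 56.  32. 241.] 2 [ 
[... 1237 characters left out ...]
76, -1.52,  2.46,  1.87,  0.84, -1.71]))
[ 125. -217.    0.] 2 [ 644. -366.  152.] [ 1. -1.  1.] ('offplane', np.float64(-7.0), 'phi', np.float64(1.5), 'normal', np.float64(7.1), 'lev', np.float64(0.5), array([ 1.18,  0.76, -1.52,  2.46,  1.87,  0.84, -1.71]))
[  88. -153.  177.] 2 [ 607. -302.  329.] [ 1. -1.  1.] ('offplane', np.float64(-7.0), 'phi', np.float64(1.5), 'normal', np.float64(7.1), 'lev', np.float64(0.5), array([ 1.18,  0.76, -1.52,  2.46,  1.87,  0.84, -1.71]))
[ 217. -125.    0.] 2 [ 736. -274.  152.] [ 1. -1.  1.] ('offplane', np.float64(-7.0), 'phi', np.float64(1.5), 'normal', np.float64(7.1), 'lev', np.float64(0.5), array([ 1.18,  0.76, -1.52,  2.46,  1.87,  0.84, -1.71]))
```

Nothing there recovers tilt cheaply, and re-tilting would trade millimetres for degrees. I'll settle on the exact label position with the edges levelled.

Request:
drive_tool:
  series: [4,1,-1,-0.01,8,1,-2,-0.016,12,2,-3,-0.016,12,2,-3,-0.016,12,2,-3,-0.016,12,2,-3,-0.016,12,2,-3,-0.016,12,2,-3,-0.016,12,2,-3,-0.016,12,2,-3,-0.016]

```text
time: 25.7
eef_pos: [521.0, -137.6, 156.9]
eef_rot: [2.478, -0.0, 1.506]
wrist_force: [-0.4, 0.3, -0.6]
finger_gap: 4.0
```

Run:
```python
from tgt import *
for n in("top","side"):
    c=capture(n);pickle.dump(c,open(n+"7.pkl","wb"))
    print(n,"label px",proj(c,lab).round(1),"read",proj(c,RP).round(1),"plate ends",proj(c,lab-64*(-R[:,0])).round(1))
    x,y=proj(c,lab).astype(int);crop(c,x-40,y-40,x+60,y+40,7,f"pics/{n}7.png")
    crop(c,*( (215,195,315,250) if n=="top" else (250,240,345,360)),5,f"pics/{n}7rack.png")
    # plate point cloud near
    D=c["depth"];K=c["camera_matrix"];v,u=np.mgrid[0:400,0:640];W=(np.stack([(u-K[0,2])/K[0,0]*D,(v-K[1,2])/K[1,1]*D,D],-1)-c["t"])@c["R"]
    rel=(W-lab)@np.stack([xp,yp,zp],1);m=(D>0)&(abs(rel[...,0])<9)&(abs(rel[...,2])<9)&(abs(rel[...,1])<15)
    if m.sum()>6:
        Q=W[m];qn=np.linalg.svd(Q-Q.mean(0))[2][2];qn*=np.sign(qn[2]);print("pts",m.sum(),"mean",Q.mean(0).round(1),"normal",qn.round(2))
    w=(c["pixels"].min(2)>150)&(abs(rel[...,0])<20)&(abs(rel[...,2])<20)&(abs(rel[...,1])<15);vv,uu=np.nonzero(w);print("white",len(vv),uu.mean() if len(uu) else 0,vv.mean() if len(vv) else 0)
```

```text
t 25.7 q [1.181, 0.763, -1.52, 2.461, 1.868, 0.838, -1.696] p [521.0, -137.6, 156.9] r [2.4778, -0.0001, 1.5056] gap 4.0 F [-0.4, 0.3, -0.6] T [0.03, 0.66, -0.02]
toolz tilt 38.03 az -3.7 tool x elev 0.01 tool y az -3.7 pos az -14.8
turn -0.0002 normal err deg 7.21 yp [ 0.786 -0.051  0.616] xp [-0.065 -0.998 -0.   ]
TCP target [ 520.5 -137.2  156.1] label by tool model now [ 519.4 -164.3  160.8] remaining [-0.5  0.4 -0.8]
top label px [417.5 223.2] read [417.3 223.4] plate ends [393.  221.1]
white 4 421.25 224.25
side label px [366.3 148. ] read [366.4 148.3] plate ends [356.5 161.3]
white 0 0 0
```

View pics/top7.png

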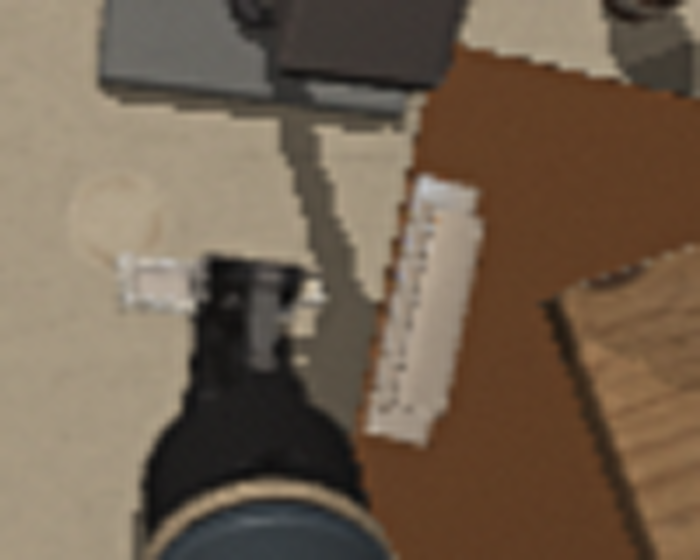

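View pics/side7.png

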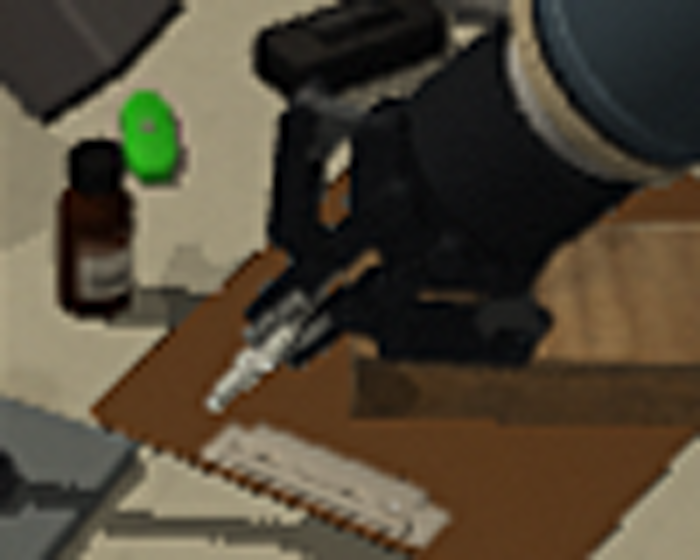

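View pics/side7rack.png

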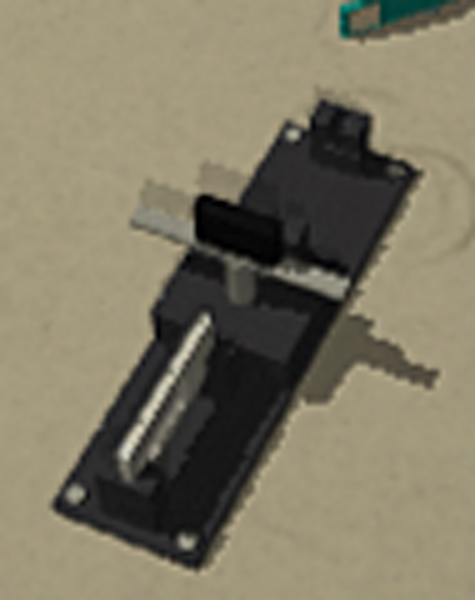

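Run:
```python
from st import *
print(s["joint_positions"][3],s["qvel"].round(3))
```

```text
t 25.8 q [1.181, 0.763, -1.52, 2.461, 1.868, 0.838, -1.696] p [521.0, -137.6, 156.9] r [2.4778, -0.0001, 1.5057] gap 3.6 F [-0.2, 0.3, -0.9] T [0.09, 0.68, 0.04]
2.460682976068334 [-0.001 -0.001 -0.     0.002  0.     0.001 -0.   ]
```

Request:
drive_tool:
  series: [0,0,0,0,0,0,0,0,0,0,0,0,0,0,0,0,0,0,0,0,0,0,0,0,0,0,0,0,0,0,0,0,0,0,0,0,0,0,0,0]

```text
time: 26.63
eef_pos: [521.0, -137.6, 156.9]
eef_rot: [2.478, -0.0, 1.506]
wrist_force: [-0.0, 0.2, 0.3]
finger_gap: 4.2
```

Run:
```python
from tgt import *
print(s["joint_positions"][3],s["qvel"].round(3))
print(hand_in())
```

```text
t 26.63 q [1.181, 0.763, -1.52, 2.461, 1.868, 0.839, -1.696] p [521.0, -137.6, 156.9] r [2.4778, -0.0001, 1.5057] gap 4.2 F [-0.0, 0.2, 0.3] T [0.06, 0.71, -0.01]
toolz tilt 38.03 az -3.7 tool x elev 0.0 tool y az -3.7 pos az -14.8
turn -0.0001 normal err deg 7.21 yp [ 0.786 -0.051  0.616] xp [-0.065 -0.998 -0.   ]
TCP target [ 520.5 -137.2  156.1] label by tool model now [ 519.4 -164.2  160.8] remaining [-0.5  0.3 -0.8]
2.4607308565751196 [-0.001 -0.    -0.001 -0.001  0.    -0.001  0.001]
the job is handed in; nothing more can be done
None
```

I handed the job in at 26.6 s, still holding the notched plate at the read point. The label face is about 7° short of square to the window; the other checks I made came out right.

**What I did**
- I turned the latch a quarter turn clockwise, past its detent. The pictures show it staying open.
- I lifted the notched plate from the bay on the robot's right. The plain plate is still standing in its own bay.
- The drive can't tilt the tool directly. I got the tilt by pushing the arm against its joint limits high in free air, then came down to the reader with the wrist flipped.

**Last checks**
- **Label position:** within about 1 mm of my estimated read point. I calculated this from the tool pose and the grasp, because no picture shows the label clearly. The two cameras disagreed on the read point by about 7 mm, so I used the average.
- **Label facing up:** I inferred this from which end the notch is on, not from seeing the label.
- **Long edges:** level to within 0.1°.
- **Steadiness:** the arm was still, the wrist force was under 1 N, and nothing was near the plate. In the last wrist picture the plate sat in the jaws as it did just after the grasp.

**What was off**
- **Tilt:** the label face points about 38° upward instead of 45°, plus about 2° sideways. One joint is at its limit there, so squaring it up further would have moved the label off the read point.
- **Joint limits:** joint 4 rests at 2.4607 rad, slightly over the stated, rounded limit of 2.46, and joint 3 is also at its limit.

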